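# Assemble the two-stage filtration unit

### The job

Put the filtration unit together for the next samples. Take the white filter stage with the black grip from the draining rack, set it down over the pins on the base and turn it clockwise (seen from above) until it stops; then fit the amber funnel on top of the filter stage and lock it in the same way. Leave the unit standing locked by itself, and leave the tube rack, the bottle and the beaker where they are.

Things in the scene. Friction and masses are not known exactly. Their poses are not given: they have to be found in the camera images.
- filter_base: Filter base, fixed: white plastic foot, 120 mm across and 60 mm high, with a black collar (69 mm across) and a round plug on top. Origin on the bench under its centre, z up. A hose nozzle sticks out along +x to a radius of 84 mm, 36 mm above the bench. Place and yaw vary.
- base_top (a point): Top face centre of the base's upright plug, 88 mm above the bench; axes as filter_base. Plug 42 mm across, 28 mm high, top edge bevelled. Two green pins, 6 mm thick, stick out of its side along +x and -x to a radius of 26.5 mm, 14 mm below this point; green lines on the top face point at them.
- stage_centre (a point): Centre (half-way up, on the axis) of the loose filter stage: 84 mm tall, about 0.13 kg, z its axis to its top. From below: white skirt 0-26 mm (55 mm across), black ribbed round grip 27-56 mm (56 mm across: grip here), white plug 56-84 mm. Starts on the rack, leaning 25 degrees to the rack's low edge. Fully down on the base this point is 16 mm above base_top.
- stage_foot (a point): Centre of the lower end of the stage's skirt: bore 46 mm across, 26 mm deep (2 mm clear round a plug), its roof rests on the plug. Two alike L slots, half a turn apart: open mouths, 12 mm wide, at -75 and +105 degrees about z from +x, under green lines on the grip; from there they run 75 degrees to a stop, so the part locks by turning clockwise seen from above.
- stage_top (a point): Top face centre of the stage's own plug (same plug, pins and green lines as on the base; pins along the stage's +x and -x). To fit a part on a plug: hold its +x axis 75 degrees anticlockwise, seen from above, of the +x or -x of the part beneath, lower it till its roof rests, turn 75 degrees clockwise to the stop: x axes are then in line. Only friction and 1.5 mm up-play remain.
- funnel_centre (a point): Centre (half-way up, on the axis) of the loose amber see-through funnel: 118 mm tall, about 0.14 kg, z its axis to its open top. From below: skirt 0-26 mm, black ribbed collar 27-50 mm (56 mm across), straight round cup 50-118 mm (54 mm across, wall 3.5 mm). Starts leaning as the stage does, on the other stub. Fully down on the stage it is 75 mm above stage_centre.
- funnel_foot (a point): Centre of the lower end of the funnel's skirt, which has the same bore and L slots as that of the filter stage (mouths at -75 and +105 degrees from its +x, under green lines that run up to the rim) and fits and locks on the stage's plug in the same way.
- funnel_grip (a point): Point on the funnel's axis 33 mm below its rim: a good height to grip the cup from outside, across its 54 mm.
- drain_rack: White sloping draining rack, fixed, 340 mm long (y), origin on the bench under its centre. Board 150 mm deep, sloping 25 degrees, low edge on its -x side, which looks away from the robot; its face is 34 mm above the bench there, 66 mm in the middle, 98 mm at the far edge; low lip in front. Grey stubs (36 mm across, 14 mm high) at y -80 and +80 mm carry the two parts, either way round: lift a part 20 mm along its axis.
- tube_rack_centre (a point): Bystander: white three-deck tube rack with black-capped sample tubes, loose, 72 x 266 x 152 mm (x, y, z); this point is on its middle, 70 mm above the bench.
- bottle_centre (a point): Bystander: amber reagent bottle with a black cap, loose, 70 mm across, 150 mm high; this point is half-way up.
- beaker_centre (a point): Bystander: glass beaker, loose, 74 mm across, 90 mm high; this point is half-way up.
Mind the look-alikes: they are no part of the job. Leave any pink or turquoise look-alike of the filter_base alone.

How it is judged (in metres and radians):
On the way, in this order (a step that is already met when the one before it is completed fails the run):
1. the filter stage is fully down on the base, pins in its slots (horizontal distance between stage_centre and base_top below 0.006 m and z of stage_centre in the frame of base_top between 0.013 and 0.019 m and angle between stage_centre's own z axis and vertical below 0.07 rad), for 0.1 s.
2. the filter stage is turned home to its stop (all of step 1 and angle between the x axis of stage_centre and the x axis of base_top, either way round below 0.2 rad), for 0.2 s.
3. the funnel is fully down on the filter stage, which is still locked on the base (all of step 2 and horizontal distance between funnel_centre and stage_centre below 0.006 m and z of funnel_centre in the frame of stage_centre between 0.072 and 0.078 m and angle between funnel_centre's own z axis and vertical below 0.07 rad), for 0.1 s.
4. the funnel is turned home to its stop (all of step 3 and angle between the x axis of funnel_centre and the x axis of stage_centre, either way round below 0.2 rad), for 0.2 s.
At the end, for the whole second after the job is handed in: The filter stage sits on the base and the funnel on the stage, each upright (within 4 degrees), centred within 6 mm, fully down (within 3 mm) and turned to within 11 degrees of its locked stop; all at rest and released (all of step 4 and linear speed of each of stage, funnel below 0.02 m/s); the robot touches nothing.
It fails at once if the tube rack is pushed more than 20 mm (distance of tube_rack_centre from where it was at the start of the episode above 0.02 m).
It fails at once if the bottle is pushed more than 20 mm (distance of bottle_centre from where it was at the start of the episode above 0.02 m).
It fails at once if the beaker is pushed more than 20 mm (distance of beaker_centre from where it was at the start of the episode above 0.02 m).
It also fails if it takes over 70 s, if anything falls off the work surface, if the arm or the gripper's body presses on something with over 40 N, if the wrist force passes 120 N, or if a joint passes its speed limit or range.

### The arm

A 6-joint arm with a two-finger parallel gripper is mounted at the origin on the work surface. World frame = base frame: x ahead of the robot, y to its left, z up, the work surface at z = 0. Lengths are in mm, angles in rad, forces in N, time in s.
With the tool pointing down it reaches from about 350 to 975 mm from the base axis. Payload 7.1 kg.
Tool frame: the origin (TCP) lies on the front face of the gripper's body, between the roots of the fingers; the fingertips stand 80 mm ahead of it and the grasp point (between the pads) lies 61 mm ahead of it (ctrl.tcp_to_grasp is the distance from the TCP to the grasp point, in mm); z points along the fingers, y is the direction in which the jaws open and shut (so a half turn about z gives the same grasp; the last joint's range is limited). The gripper opens to 88 mm and grips with 3 to 60 N. Pads are 20 mm wide; open, the fingers measure 115 mm over their backs; the gripper's body (75 mm by 178 mm) begins 61 mm behind the grasp point.
Start: joints at [-1.205, 0.423, 1.63, -0, 1.089, -0.019], TCP at [234.625, -579.273, 302.675] pointing down, gripper open.
Joint ranges: [-3, 3], [-0.9, 2.11], [0.09, 2.58], [-1.31, 4.45], [0.11, 2.69], [-2.54, 2.54]. Speed limits (rad/s): [2.39, 2.39, 3.01, 3.14, 3.14, 3.14].

### API

Orientations are given as a rotation vector (axis times angle).
In Python, from workcell import telemetry, get_image, ctrl gives the robot as it stands.
- The arm moves only by the tool send_rows, never from a script. Its argument "rows" is a list of rows, each a list of 5 numbers: the shift along the tool's x, y, z in m, then the turn about the tool's z in rad, then the opening, from -1 (shut) to 1 (fully open). A call has 1 to 5 rows; each row shifts and turns the commanded pose from where the row before left it, along the tool's axes as they then stand; what a row does not reach is not made up. A row lasts 1/10 s, in which the tool goes at most 50 mm and 8.59 degrees, less where a joint would pass 70% of its speed; a pose out of reach is approached as far as the arm can. A call with a gripper value outside its range is refused whole. The fingers move at their own pace and stop on an object; the grip force is fixed at half the most. Time passes only in rows, so rows that do not move let the fingers close. It gives the time, the measured TCP pose, the force and the opening at its end, in the units of the state.
- telemetry.get_obs(): the state, without advancing time (a new reading comes with each control period).
- get_image(name): name is "scene" or "top" or "wrist"; returns a dict with "color" (384x512x3 uint8, blue, green, red), "z_map" (384x512 float32, mm along the optical axis (not along the pixel's ray), 0 where there is no reading), "camera_matrix" (3x3 intrinsics, pixels), "k1" (the pictures are not rectified: a ray, as slopes to the right and down, at radius r is drawn at 1 + k1 r^2 times it, then the intrinsics apply), "rvec" (rotation vector, rad) and "tvec" (3), from world to camera coordinates, as OpenCV has them. Camera axes: x right, y down, z forward; pixel columns grow to the right and rows downward; lengths in mm; the calibration is good to about 2 mm. A picture is of the moment at which its call begins.
- ctrl.close_job(): hands the job in, once; it reports no verdict.
The state is a dict: "t": time; "qpos": joint angles; "qvel": joint speeds; "joint_torque": joint torques, N m; "ee_pos": TCP position; "orientation": TCP orientation; "ft_force": force on the tool from outside, world axes, zero at the start; "moment": the same for the moment, N m; "width": finger opening in mm.
Only numpy, scipy, OpenCV 4.12 (cv2) and the standard library are available. Lean on these libraries where they do the work, as an engineer would, in place of code of your own. Each camera call takes 0.05 s, during which the arm holds its last target.

## Working session

There is one attempt and no reset: what is moved stays moved. The work goes in short steps, Python scripts to look and compute and a tool call to move; the robot and the scene stay as the last step left them, time stands still between calls to the robot, and variables do not carry over. Pictures are saved under pics/ and viewed, and the job is handed in when it is done.

Besides the shell and the picture viewer there is one more tool, called after "Call:" by a JSON object that holds its "name" and its "arguments". send_rows: Moves the arm, as the interface text tells. Its arguments: {"type":"object","properties":{"rows":{"type":"array"}},"required":["rows"]}

```bash
ls; mkdir -p pics; python3 - <<'E'
from workcell import telemetry,get_image,ctrl
import cv2
print(telemetry.get_obs()); print(ctrl.tcp_to_grasp)
for n in ["scene","top","wrist"]:
    d=get_image(n); cv2.imwrite(f"pics/{n}0.png",d["color"]); print(n,d["camera_matrix"].tolist(),d["k1"],d["rvec"],d["tvec"])
E
```

```text
pics
{'t': 0.0, 'qpos': array([-1.20499238e+00,  4.23837585e-01,  1.63068112e+00, -1.08490554e-05,
        1.08856968e+00, -1.90256542e-02]), 'qvel': array([-1.07218537e-03, -9.14962271e-04, -9.61941431e-04,  4.17704555e-04,
        6.27565623e-05, -1.95475511e-03]), 'joint_torque': array([-2.13492662e-03, -5.44621933e+01, -2.73670954e+01,  6.41915970e-02,
        2.27677077e-02, -1.62180290e-04]), 'ee_pos': array([ 234.48064981, -578.88928212,  301.90711895]), 'orientation': array([-3.08216953e+00, -6.00492123e-01,  4.20005004e-04]), 'ft_force': array([ 0.29728724,  0.33031543, -0.93035735]), 'moment': array([0.01720334, 0.03161676, 0.06038865]), 'width': 88.07648274600247}
61.3
scene [[387.96858931955256, 0.0, 257.8202402722023], [0.0, 387.96858931955256, 183.75016483891537], [0.0, 0.0, 1.0]] -0.002907875931203265 [ 1.27765301  2.23365862 -0.95067098] [ 336.62371933 -221.72957958 1320.84836865]
top [[366.062503612793, 0.0, 255.53974441253334], [0.0, 366.062503612793, 190.2163407883373], [0.0, 0.0, 1.0]] 0.010995094855565112 [ 2.10527214 -2.15899513  0.13209816] [ -40.46859379  565.43815293 1126.94498905]
wrist [[340.4370635308398, 0.0, 257.6989042353019], [0.0, 340.4370635308398, 193.09436243303915], [0.0, 0.0, 1.0]] -0.08284197836766274 [-2.41934326  1.63008163  0.21726768] [-624.67611736  -30.78225099  390.39715284]
```

View pics/scene0.png

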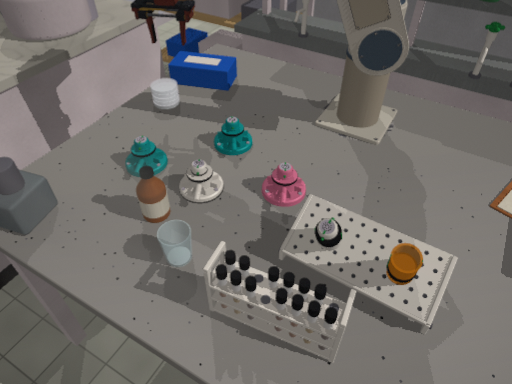

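View pics/top0.png

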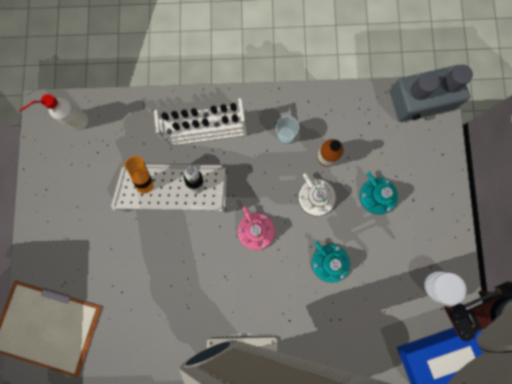

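View pics/wrist0.png

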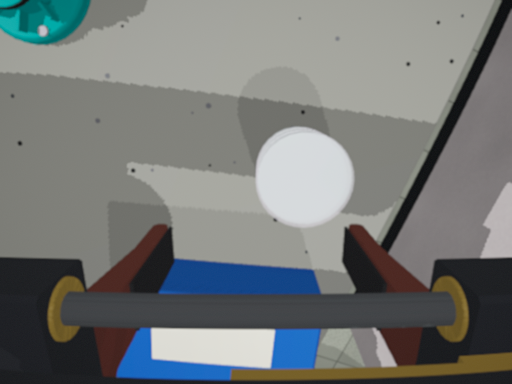

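The white base is at about (317,196) in the top picture. Its look-alikes are pink (256,230) and turquoise (379,195) and (330,262). The stage on the rack is at (193,177), with the funnel at (139,175). I'll check these in close crops.

```bash
cat > h.py <<'E'
from workcell import telemetry,get_image,ctrl
import cv2, numpy as np
from scipy.spatial.transform import Rotation as R
def cam(d):
    Rm=cv2.Rodrigues(np.array(d["rvec"],float))[0]; t=np.array(d["tvec"],float).ravel()
    return Rm,t,np.array(d["camera_matrix"]),d["k1"]
def slopes(d,uv):
    _,_,K,k=cam(d); uv=np.atleast_2d(uv).astype(float)
    return cv2.undistortPoints(uv.reshape(-1,1,2),K,np.array([k,0,0,0,0.])).reshape(-1,2)
def ray(d,uv):
    Rm,t,K,k=cam(d); s=slopes(d,uv)
    v=np.c_[s,np.ones(len(s))]@Rm
    return -Rm.T@t, v
def onplane(d,uv,z):
    o,v=ray(d,uv); return o+v*((z-o[2])/v[:,2])[:,None]
def proj(d,P):
    Rm,t,K,k=cam(d)
    return cv2.projectPoints(np.atleast_2d(P).astype(float),Rm,t,K,np.array([k,0,0,0,0.]))[0].reshape(-1,2)
def cloud(d):
    h,w=d["z_map"].shape; u,v=np.meshgrid(np.arange(w),np.arange(h))
    Rm,t,K,k=cam(d); s=slopes(d,np.c_[u.ravel(),v.ravel()]); z=d["z_map"].ravel().astype(float)
    P=(np.c_[s*z[:,None],z]-t)@Rm
    P[z==0]=np.nan
    return P.reshape(h,w,3)
def crop(img,x0,y0,x1,y1,f,name):
    c=cv2.resize(img[y0:y1,x0:x1],None,fx=f,fy=f,interpolation=cv2.INTER_CUBIC); cv2.imwrite("pics/"+name,c)
E
python3 - <<'E'
from h import *
s=get_image("scene");t=get_image("top");w=get_image("wrist")
crop(s["color"],170,140,450,320,2.8,"s1.png")
crop(t["color"],100,90,400,290,2.6,"t1.png")
C=cloud(t)
for n,(u,v) in dict(base=(317,196),stage=(193,177),funnel=(139,175),pink=(256,230),teal=(379,195),teal2=(330,262),bottle=(331,150),beak=(287,130)).items(): print(n,C[v,u])
S=cloud(s)
for n,(u,v) in dict(base=(199,165),stage=(328,228),funnel=(405,255)).items(): print(n,S[v,u])
o=telemetry.get_obs(); Rt=R.from_rotvec(o["orientation"]).as_matrix()
Rm,tt,_,_=cam(w); c=-Rm.T@tt
print("wrist cam in tool",Rt.T@(c-o["ee_pos"]),"\n",Rt.T@Rm.T, "\n",Rt)
E
```

```text
base [ 534.09684442 -242.00806998   90.16336341]
stage [592.98650127 125.59316718 144.48968182]
funnel [600.21515905 279.80923795 160.55188496]
pink [436.00153534 -54.3701621   87.86809947]
teal [ 533.98563816 -432.83006925   75.94866696]
teal2 [ 336.70669747 -270.76442095   89.72191848]
bottle [ 666.22281823 -284.56912588  128.68653617]
beak [ 772.54946627 -164.67449936    2.63758844]
base [ 545.38569533 -248.75295827   87.86128109]
stage [614.26679208 134.3322599  138.83081341]
funnel [588.65114517 288.62807752 124.19833795]
wrist cam in tool [ 71.41529219   0.65763196 -81.82683261] 
 [[-8.96636377e-05 -9.65810922e-01 -2.59247478e-01]
 [ 9.99999833e-01  6.13905557e-05 -5.74567951e-04]
 [ 5.70839349e-04 -2.59247486e-01  9.65810755e-01]] 
 [[ 9.26861975e-01  3.75402195e-01 -2.66754312e-04]
 [ 3.75402289e-01 -9.26861797e-01  5.75416677e-04]
 [-3.12316973e-05 -6.33472017e-04 -9.99999799e-01]]
```

View pics/s1.png

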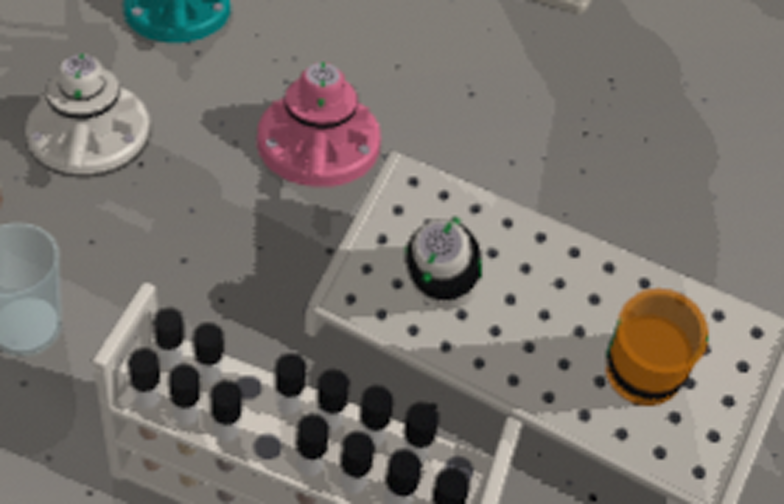

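View pics/t1.png

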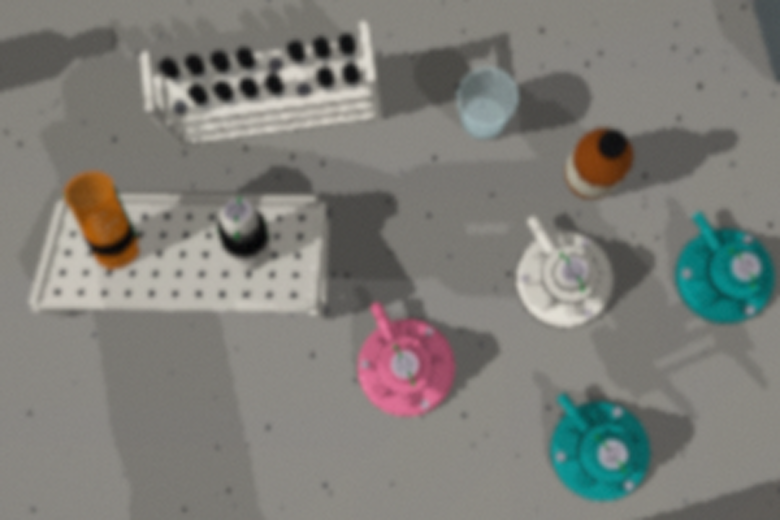

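Call:
{"name": "send_rows", "arguments": {"rows": [[0.041, -0.019, 0.005, 0, 1], [0.041, -0.019, 0.005, 0, 1], [0.041, -0.019, 0.005, 0, 1], [0.041, -0.019, 0.005, 0, 1], [0.041, -0.019, 0.005, 0, 1]]}}

```text
t: 0.8
ee_pos: [389.9, -412.9, 277.6]
orientation: [3.084, 0.6, 0.0]
ft_force: [0.4, 0.3, -0.1]
width: 88.3
```

Call:
{"name": "send_rows", "arguments": {"rows": [[0.041, -0.02, 0.005, 0, 1], [0.041, -0.02, 0.005, 0, 1], [0.041, -0.02, 0.005, 0, 1], [0.041, -0.02, 0.005, 0, 1], [0.041, -0.02, 0.005, 0, 1]]}}

```text
t: 1.3
ee_pos: [542.5, -243.1, 252.6]
orientation: [3.083, 0.601, 0.0]
ft_force: [0.2, -0.5, 0.5]
width: 88.0
```

Call:
{"name": "send_rows", "arguments": {"rows": [[0, 0, 0, 0, 1], [0, 0, 0, 0, 1], [0, 0, 0, 0, 1]]}}

```text
t: 1.6
ee_pos: [540.8, -245.3, 252.7]
orientation: [3.084, 0.6, -0.001]
ft_force: [-0.9, 0.4, 0.7]
width: 87.9
```

```bash
python3 - <<'E'
from h import *
w=get_image("wrist"); np.save("w1.npy",w,allow_pickle=True)
cv2.imwrite("pics/w1.png",cv2.resize(w["color"],None,fx=1.5,fy=1.5)); print(telemetry.get_obs())
E
```

```text
{'t': 1.65, 'qpos': array([-4.46420358e-01,  4.38739840e-01,  1.73767018e+00, -2.41134864e-04,
        9.65338534e-01,  7.41068288e-01]), 'qvel': array([-0.01086674, -0.00330999, -0.00049955,  0.00334283, -0.00301554,
        0.00309856]), 'joint_torque': array([ 8.02497212e-01, -5.24893856e+01, -2.47638774e+01,  7.72354309e-02,
       -3.98846122e-02, -6.95692463e-03]), 'ee_pos': array([ 540.64554473, -245.63632041,  252.76922197]), 'orientation': array([ 3.08396555e+00,  5.98618091e-01, -3.82193279e-04]), 'ft_force': array([ 0.33561213, -0.24388136,  0.08073232]), 'moment': array([-0.03089031,  0.00420896,  0.00182917]), 'width': 87.94123812250957}
```

View pics/w1.png

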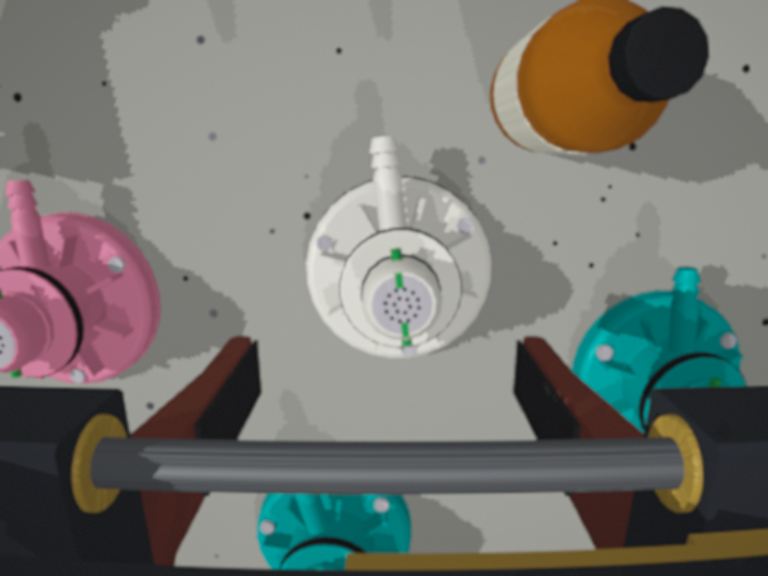

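```bash
python3 - <<'E'
from h import *
w=np.load("w1.npy",allow_pickle=True).item(); C=cloud(w); col=w["color"].astype(int)
roi=np.zeros(C.shape[:2],bool); roi[110:250,190:340]=True
m=roi&(abs(C[...,2]-88)<4)
print(m.sum(), np.nanmedian(C[m],0))
pts=np.argwhere(m)[:,::-1].astype(np.float32); el=cv2.minEnclosingCircle(pts); print("px",el)
e=cv2.fitEllipse(cv2.convexHull(pts)); print(e, onplane(w,e[0],88))
g=roi&(col[...,1]>col[...,2]+30)&(col[...,1]>col[...,0]+20)
n,l,st,ce=cv2.connectedComponentsWithStats(g.astype(np.uint8)); print(st[1:],ce[1:])
for i in range(1,n):
    if st[i,4]>3: print(ce[i], onplane(w,ce[i],88)[0],onplane(w,ce[i],74)[0], np.nanmedian(C[l==i],0))
# nozzle at z~36
crop(w["color"],190,70,340,250,4,"w1c.png")
for z in (36,):
  print(onplane(w,[(253,92),(260,140)],z))
# foot top circle: points
m=roi&(C[...,2]>15)&(C[...,2]<95)
for lo,hi in [(55,64),(84,92)]:
  mm=roi&(C[...,2]>lo)&(C[...,2]<hi); P=C[mm][:,:2].astype(np.float32); print(lo,mm.sum(),cv2.minEnclosingCircle(P),cv2.fitEllipse(cv2.convexHull(P)), np.median(C[mm][:,2]))
E
```

```text
1866 [ 542.17088863 -253.28122372   87.679165  ]
px ((267.55120849609375, 201.11219787597656), 25.63846206665039)
((267.5162658691406, 201.65509033203125), (48.19090270996094, 50.85517501831055), 85.20687866210938) [[ 542.3542859  -253.23761347   88.        ]]
[[260 166   8   8  51]
 [263 182   6  11  53]
 [267 215   6  10  51]
 [268 226   6   5  28]] [[263.60784314 169.58823529]
 [265.69811321 186.71698113]
 [269.64705882 219.47058824]
 [270.5        228.        ]]
[263.60784314 169.58823529] [ 564.03247145 -241.17031561   88.        ] [ 561.5754303  -242.42224829   74.        ] [ 562.03922788 -242.11260035   76.17170774]
[265.69811321 186.71698113] [ 552.58673022 -247.54244507   88.        ] [ 549.47970311 -249.15624115   74.        ] [ 552.900513   -247.54869476   88.31147551]
[269.64705882 219.47058824] [ 529.80942789 -260.19035651   88.        ] [ 525.40891295 -262.52240794   74.        ] [ 530.00090023 -260.17269661   88.27826791]
[270.5 228. ] [ 523.61834203 -263.47640966   88.        ] [ 518.86624488 -265.99507097   74.        ] [ 519.73848782 -265.24903719   76.454632  ]
[[ 613.48973908 -212.15558073   36.        ]
 [ 578.06594646 -232.93847146   36.        ]]
55 2566 ((540.9876098632812, -254.10397338867188), 34.78479766845703) ((540.8441162109375, -253.8490447998047), (68.74299621582031, 69.07012939453125), 120.2107925415039) 59.68307298141198
84 1866 ((541.1239013671875, -253.8716583251953), 19.695783615112305) ((541.0797119140625, -253.88638305664062), (38.32703399658203, 38.985801696777344), 24.72787094116211) 87.67916499901028
```

View pics/w1c.png

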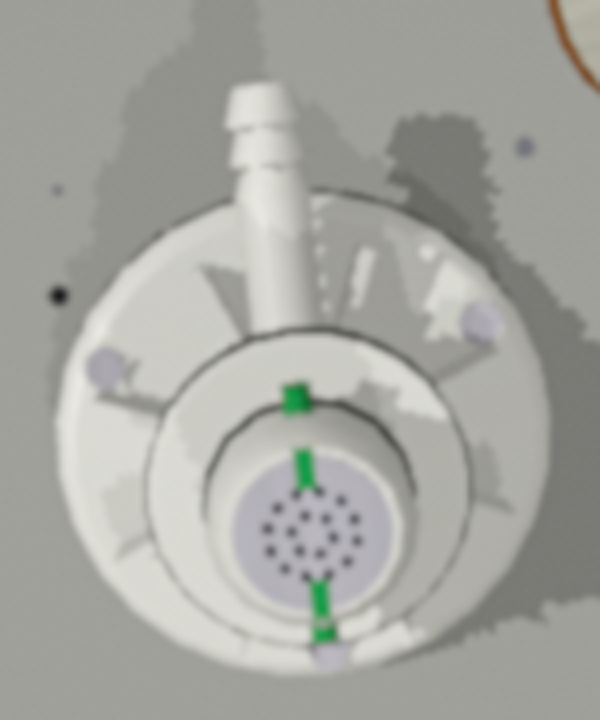

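Call:
{"name": "send_rows", "arguments": {"rows": [[0, 0, -0.005, 0.128, 1], [0, 0, -0.005, 0.128, 1], [0, 0, -0.005, 0.127, 1], [0.007, -0.045, 0, 0, 1], [0.007, -0.045, 0, 0, 1]]}}

```text
t: 2.15
ee_pos: [554.6, -156.2, 268.2]
orientation: [3.141, -0.006, 0.001]
ft_force: [1.1, 0.7, -0.4]
width: 87.6
```

Call:
{"name": "send_rows", "arguments": {"rows": [[0.007, -0.048, 0, 0, 1], [0.007, -0.048, 0, 0, 1], [0.007, -0.048, 0, 0, 1], [0.007, -0.048, 0, 0, 1], [0.007, -0.048, 0, 0, 1]]}}

```text
t: 2.65
ee_pos: [589.9, 85.6, 268.1]
orientation: [3.142, -0.001, 0.001]
ft_force: [0.3, -0.8, 0.3]
width: 87.8
```

Call:
{"name": "send_rows", "arguments": {"rows": [[0.01, -0.046, 0, 0, 1], [0, 0, 0, 0, 1], [0, 0, 0, 0, 1], [0, 0, 0, 0, 1]]}}

```text
t: 3.05
ee_pos: [599.5, 129.6, 267.6]
orientation: [3.141, 0.0, -0.001]
ft_force: [-0.0, -0.3, 0.5]
width: 87.6
```

```bash
python3 - <<'E'
from h import *
w=get_image("wrist"); np.save("w2.npy",w,allow_pickle=True)
cv2.imwrite("pics/w2.png",cv2.resize(w["color"],None,fx=1.5,fy=1.5)); o=telemetry.get_obs(); print(o["qpos"],o["ee_pos"],o["orientation"])
E
```

```text
[ 1.93385900e-01  4.46942127e-01  1.68280141e+00 -2.62838655e-04
  1.01231909e+00  1.76483326e+00] [599.56758436 129.48916152 267.6992851 ] [ 3.14128331e+00 -8.03704840e-04 -6.56971745e-04]
```

View pics/w2.png

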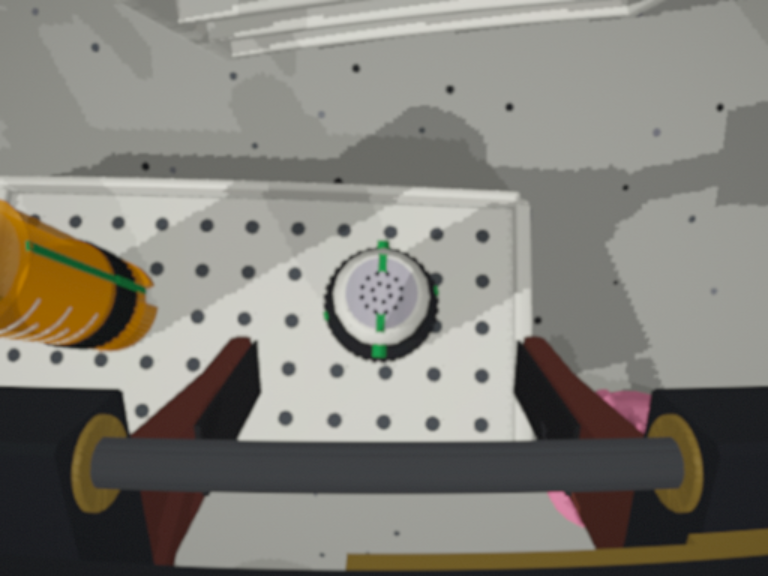

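```bash
cat >> h.py <<'E'
def fitplane(P,n=5):
    k=np.ones(len(P),bool)
    for _ in range(n):
        c=P[k].mean(0); u,s,vt=np.linalg.svd(P[k]-c,full_matrices=False); nn=vt[2]*np.sign(vt[2][2]); d=(P-c)@nn; k=abs(d)<max(2,2*np.median(abs(d)))
    return c,nn
def basis(n,x):
    x=x-n*(x@n); x/=np.linalg.norm(x); return x,np.cross(n,x)
E
python3 - <<'E'
from h import *
w=np.load("w2.npy",allow_pickle=True).item(); C=cloud(w); col=w["color"].astype(int)
reg=C[140:280,110:340].reshape(-1,3); reg=reg[np.isfinite(reg[:,0])&(reg[:,2]>30)&(reg[:,2]<100)]
c,n=fitplane(reg); print("n",n,"tilt",np.degrees(np.arccos(n[2])),"dir",np.degrees(np.arctan2(n[1],n[0])))
roi=np.zeros(C.shape[:2],bool); roi[150:250,200:310]=True
d=(C-c)@n
for lo,hi in [(81,88)]:
    m=roi&(d>lo)&(d<hi); P=C[m]; x,y=basis(n,np.array([1.,0,0]))
    Q=np.c_[(P-c)@x,(P-c)@y].astype(np.float32); (q,r)=cv2.minEnclosingCircle(Q); e=cv2.fitEllipse(cv2.convexHull(Q)); h=np.median(d[m])
    top=c+x*e[0][0]+y*e[0][1]+n*h; print(m.sum(),"h",h,r,e,"top",top,"centre",top-42*n,"foot",top-84*n)
g=roi&(col[...,1]>col[...,2]+30)&(col[...,1]>col[...,0]+20)
nn,l,st,ce=cv2.connectedComponentsWithStats(g.astype(np.uint8))
o,_=ray(w,[(0,0)])
def onpl(uv,h):
    o,v=ray(w,uv); p0=c+n*h; return o+v*(((p0-o)@n)/(v@n))[:,None]
for i in range(1,nn):
    if st[i,4]>3:
        p=np.nanmedian(C[l==i],0); dd=np.nanmedian(d[l==i]); a=p-top; print(ce[i],st[i,4],p,"h",dd,"ang",np.degrees(np.arctan2(a@y,a@x)),"r",np.hypot(a@x,a@y))
np.savez("rack.npz",c=c,n=n,x=x,y=y)
# funnel rough
E
```

```text
n [ 0.42194069 -0.01805266  0.90644368] tilt 24.98156955530689 dir -2.44989647566058
2525 h 83.83004111017115 19.3480167388916 ((-5.173884868621826, -23.8980655670166), (37.66104507446289, 38.034706115722656), 77.4422378540039) top [613.28720643 131.76524324 140.01089546] centre [595.56569735 132.52345513 101.94026071] foot [577.84418826 133.28166702  63.86962596]
[254.74418605 162.65116279] 43 [630.72181361 131.14871563 119.41899318] h 72.67000482255534 ang -2.4001581263806524 r 24.509784543109113
[254.7        175.02857143] 70 [625.31485818 131.03225301 134.7567209 ] h 84.39170414168346 ang -3.6537213891295415 r 13.141614539895086
[290.05555556 193.16666667] 18 [606.76685026 105.85244488 111.43698207] h 55.89907062747292 ang -77.3862716186506 r 27.131456077861667
[217.25 210.3 ] 20 [596.11735493 158.44641816 117.64686966] h 55.83312709005857 ang 102.69311215377606 r 26.88768206730082
[253.35294118 214.26470588] 68 [602.60597019 132.23372308 145.73278264] h 84.63708182907226 ang 177.24330235710406 r 12.107752886012925
[251.98989899 233.80808081] 99 [586.33362012 133.04434325 138.94689637] h 71.91527839919549 ang 176.99744810394205 r 24.010111924074536
```

Call:
{"name": "send_rows", "arguments": {"rows": [[-0.004, -0.003, 0, 0.043, 1], [0, 0, 0.035, 0, 1], [0, 0, 0.035, 0, 1], [0, 0, 0.02, 0, 1], [0, 0, 0.014, 0, 1]]}}

```text
t: 3.6
ee_pos: [595.0, 132.6, 162.1]
orientation: [3.14, -0.068, -0.004]
ft_force: [0.9, 0.3, 0.1]
width: 87.6
```

Call:
{"name": "send_rows", "arguments": {"rows": [[0, 0, 0, 0, 1], [0, 0, 0, 0, 1]]}}

```text
t: 3.8
ee_pos: [596.3, 133.8, 164.3]
orientation: [-3.141, 0.066, -0.001]
ft_force: [-0.4, 0.2, 0.4]
width: 88.0
```

```bash
python3 - <<'E'
from h import *
w=get_image("wrist"); np.save("w3.npy",w,allow_pickle=True)
cv2.imwrite("pics/w3.png",w["color"]); o=telemetry.get_obs(); print(o["ee_pos"],o["orientation"],o["ft_force"])
E
```

```text
[596.5680902  134.10496622 164.85157937] [-3.14050603e+00  6.58432716e-02 -2.81300663e-03] [0.81994967 0.49073645 0.48213653]
```

View pics/w3.png

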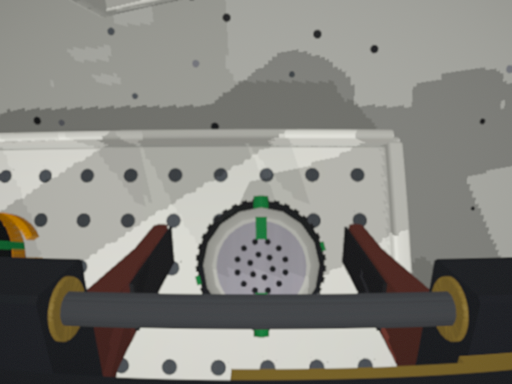

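Call:
{"name": "send_rows", "arguments": {"rows": [[0, 0, 0, 0, -1], [0, 0, 0, 0, -1], [0, 0, 0, 0, -1], [0, 0, 0, 0, -1], [0, 0, 0, 0, -1]]}}

```text
t: 4.35
ee_pos: [595.9, 134.5, 164.0]
orientation: [3.141, -0.064, 0.001]
ft_force: [-0.4, -0.1, 1.6]
width: 55.8
```

Call:
{"name": "send_rows", "arguments": {"rows": [[0, 0, 0, 0, -1], [0, 0, 0, 0, -1], [0, 0, 0, 0, -1]]}}

```text
t: 4.65
ee_pos: [595.9, 134.5, 164.0]
orientation: [3.141, -0.065, 0.0]
ft_force: [-1.0, -1.6, 5.6]
width: 55.4
```

Call:
{"name": "send_rows", "arguments": {"rows": [[0.0042, 0, -0.009, 0, -1], [0.0042, 0, -0.009, 0, -1], [0.0042, 0, -0.009, 0, -1], [0, 0, -0.025, 0, -1], [0, 0, -0.025, 0, -1]]}}

```text
t: 5.15
ee_pos: [608.5, 133.9, 241.6]
orientation: [3.141, -0.065, -0.001]
ft_force: [0.0, 0.4, -0.3]
width: 55.7
```

Call:
{"name": "send_rows", "arguments": {"rows": [[-0.006, 0.042, 0, 0, -1], [-0.006, 0.042, 0, 0, -1], [-0.006, 0.042, 0, 0, -1], [-0.006, 0.042, 0, 0, -1], [-0.004, 0.042, 0, 0, -1]]}}

```text
t: 5.65
ee_pos: [571.5, -76.3, 241.5]
orientation: [3.141, -0.064, 0.001]
ft_force: [0.1, -0.3, -1.3]
width: 55.5
```

```bash
python3 - <<'E'
from h import *
w=get_image("wrist"); np.save("w4.npy",w,allow_pickle=True); s=get_image("scene")
cv2.imwrite("pics/w4.png",np.hstack([w["color"],s["color"]])[:, :].copy()); o=telemetry.get_obs(); print(o["ee_pos"],o["orientation"],o["ft_force"],o["width"])
crop(s["color"],170,120,450,320,2.5,"s4.png")
cv2.imwrite("pics/w4.png",w["color"])
E
```

```text
[571.44143946 -78.85303423 241.49122291] [ 3.13979087e+00 -7.17047666e-02  1.31549657e-03] [ 0.67789294  0.31817852 -0.90701244] 55.3468158910294
```

View pics/w4.png

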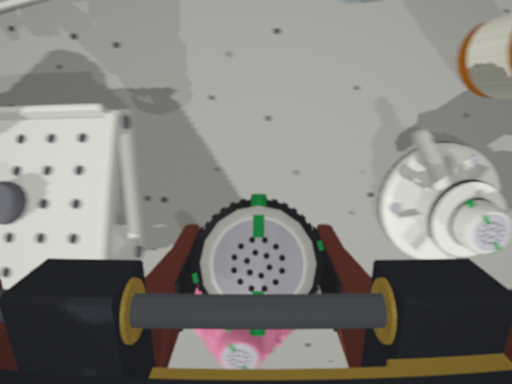

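View pics/s4.png

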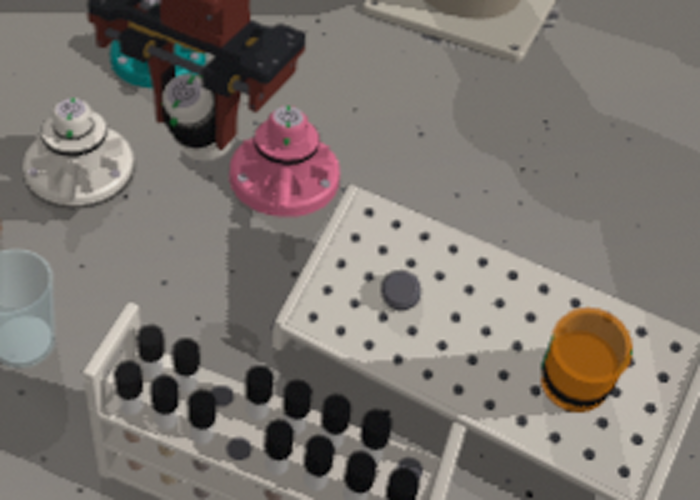

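Call:
{"name": "send_rows", "arguments": {"rows": [[0.033, 0, 0.02, 0, -1], [0, 0, 0.035, 0, -1], [0, 0, 0.035, 0, -1], [0, 0, 0.025, 0, -1], [0, 0, 0.009, 0, -1]]}}

```text
t: 6.25
ee_pos: [603.8, -75.2, 114.4]
orientation: [-3.14, 0.064, 0.006]
ft_force: [-0.2, 0.2, -1.3]
width: 55.5
```

Call:
{"name": "send_rows", "arguments": {"rows": [[0, 0, 0.001, 0, -1], [0, 0, 0.001, 0, -1]]}}

```text
t: 6.45
ee_pos: [605.7, -75.9, 115.8]
orientation: [3.141, -0.064, 0.003]
ft_force: [-0.0, -0.0, -0.5]
width: 55.5
```

Call:
{"name": "send_rows", "arguments": {"rows": [[0, 0, 0.001, 0, -1], [0, 0, 0.001, 0, -1], [0, 0, 0.001, 0, -1]]}}

```text
t: 6.75
ee_pos: [605.2, -76.2, 112.6]
orientation: [3.141, -0.065, 0.002]
ft_force: [-0.4, 0.4, -1.7]
width: 55.5
```

Call:
{"name": "send_rows", "arguments": {"rows": [[0, 0, 0.001, 0, -1], [0, 0, 0.001, 0, -1]]}}

```text
t: 6.95
ee_pos: [605.2, -76.2, 110.8]
orientation: [3.141, -0.065, 0.002]
ft_force: [-4.2, 0.3, 17.2]
width: 55.8
```

Contact at about 17 N. I'll press a little more, watching the force.

Call:
{"name": "send_rows", "arguments": {"rows": [[0, 0, 0.001, 0, -1], [0, 0, 0, 0, -1]]}}

```text
t: 7.15
ee_pos: [605.3, -76.2, 110.7]
orientation: [3.141, -0.065, 0.002]
ft_force: [-5.5, 0.2, 17.2]
width: 55.6
```

Call:
{"name": "send_rows", "arguments": {"rows": [[0, 0, 0.001, 0, -1], [0, 0, 0, 0, -1]]}}

```text
t: 7.35
ee_pos: [605.4, -76.2, 110.6]
orientation: [3.141, -0.065, 0.002]
ft_force: [-6.8, 1.8, 24.3]
width: 55.5
```

Call:
{"name": "send_rows", "arguments": {"rows": [[-0.002, 0, 0.0005, 0, -1], [-0.002, 0, 0.0005, 0, -1], [0, 0, 0, 0, -1]]}}

```text
t: 7.65
ee_pos: [604.0, -76.2, 110.5]
orientation: [3.14, -0.065, 0.013]
ft_force: [-0.2, 1.9, 22.9]
width: 55.6
```

Call:
{"name": "send_rows", "arguments": {"rows": [[-0.003, 0, 0.0005, 0, -1], [-0.003, 0, 0.0005, 0, -1], [0, 0, 0, 0, -1]]}}

```text
t: 7.95
ee_pos: [598.4, -76.0, 108.8]
orientation: [3.14, -0.065, 0.015]
ft_force: [3.9, 0.6, 13.2]
width: 55.4
```

Call:
{"name": "send_rows", "arguments": {"rows": [[-0.003, 0, 0.001, 0, -1], [-0.003, 0, 0.001, 0, -1], [-0.003, 0, 0.001, 0, -1], [0, 0, 0, 0, -1]]}}

```text
t: 8.35
ee_pos: [588.8, -75.7, 104.9]
orientation: [3.14, -0.065, 0.013]
ft_force: [3.5, 0.2, 8.2]
width: 55.9
```

```bash
python3 - <<'E'
from h import *
w=get_image("wrist"); np.save("w5.npy",w,allow_pickle=True); s=get_image("scene")
o=telemetry.get_obs(); print(o["ee_pos"],o["ft_force"],o["width"])
cv2.imwrite("pics/w5.png",np.hstack([w["color"][100:],cv2.resize(s["color"][90:190,190:290],(284,284))]))
C=cloud(w); roi=np.zeros(C.shape[:2],bool); roi[190:290,200:320]=True
P=C[roi]; P=P[np.isfinite(P[:,0])]; g=o["ee_pos"]
P=P[(P[:,2]>75)&(P[:,2]<105)&(np.hypot(P[:,0]-g[0],P[:,1]-g[1])<25)]
c,n=fitplane(P); print(c,n,np.degrees(np.arccos(n[2])))
E
```

```text
[588.85040572 -75.70296465 104.87114755] [3.15289054 0.35500093 9.31887517] 55.50524209502946
[606.26785018 -76.74642132  85.4623421 ] [ 0.15486302 -0.00732803  0.98790877] 8.918901828742301
```

View pics/w5.png

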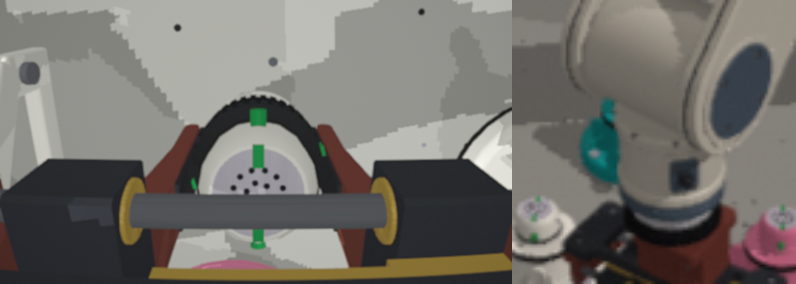

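Call:
{"name": "send_rows", "arguments": {"rows": [[-0.003, 0, 0.001, 0, -1], [-0.003, 0, 0.001, 0, -1], [0, 0, 0, 0, -1]]}}

```text
t: 8.75
ee_pos: [582.8, -75.5, 102.7]
orientation: [3.14, -0.065, 0.013]
ft_force: [4.5, -0.1, 6.7]
width: 55.8
```

Call:
{"name": "send_rows", "arguments": {"rows": [[0, 0, 0, 0, 1], [0, 0, 0, 0, 1], [0, 0, 0, 0, 1], [0, 0, 0, 0, 1], [0, 0, 0, 0, 1]]}}

```text
t: 9.25
ee_pos: [579.5, -75.0, 100.4]
orientation: [-3.141, 0.065, 0.001]
ft_force: [-0.4, -0.2, 0.1]
width: 87.5
```

```bash
cat >> h.py <<'E'
def shot(name,f=1.0):
    w=get_image("wrist"); np.save(name+".npy",w,allow_pickle=True); cv2.imwrite(f"pics/{name}.png",cv2.resize(w["color"],None,fx=f,fy=f))
    o=telemetry.get_obs(); print("t",o["t"],o["ee_pos"].round(1),o["orientation"].round(3),o["ft_force"].round(1),round(o["width"],1),"q6",o["qpos"][5].round(3)); return w,o
def toolyaw(o):
    Rt=R.from_rotvec(o["orientation"]).as_matrix(); return np.degrees(np.arctan2(Rt[1,0],Rt[0,0]))
def topface(w,o,zc,tol=6,rad=24,cx=None):
    C=cloud(w); g=o["ee_pos"] if cx is None else cx
    m=(abs(C[...,2]-zc)<tol)&(np.hypot(C[...,0]-g[0],C[...,1]-g[1])<rad)
    P=C[m]; c,n=fitplane(P); print("n",m.sum(),"c",c.round(1),"tilt",np.degrees(np.arccos(n[2])).round(1),"dir",np.degrees(np.arctan2(n[1],n[0])).round(0))
    e=cv2.fitEllipse(cv2.convexHull(P[:,:2].astype(np.float32))); print("ellipse",np.round(e[0],1),np.round(e[1],1))
    col=w["color"].astype(int); G=m&(col[...,1]>col[...,2]+30)&(col[...,1]>col[...,0]+20)
    nn,l,st,ce=cv2.connectedComponentsWithStats(G.astype(np.uint8)); L=[]
    for i in range(1,nn):
        if st[i,4]>8: p=np.nanmedian(C[l==i],0); print("green",ce[i].round(1),st[i,4],p.round(1)); L.append(p)
    return C,e
E
python3 - <<'E'
from h import *
w,o=shot("w6"); print(toolyaw(o))
topface(w,o,84)
E
```

```text
t 9.3 [579.5 -75.  100.5] [-3.141e+00  6.500e-02  1.000e-03] [ 0.6  0.6 -0.2] 87.4 q6 1.463
-2.3570487943569707
n 5246 c [587.7 -76.1  83.4] tilt 1.6 dir -1.0
ellipse [584.8 -75.7] [37.5 41.4]
green [259.3 278.2] 271 [596.4 -76.6  84.3]
green [259. 344.] 208 [570.6 -75.5  84.2]
```

View pics/w6.png

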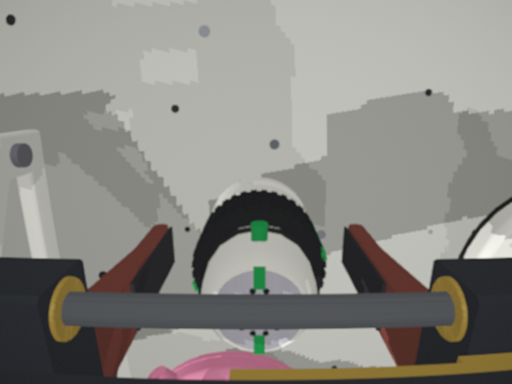

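Call:
{"name": "send_rows", "arguments": {"rows": [[0.002, 0, -0.001, 0, 1], [0.002, 0, -0.001, 0, 1], [0, 0, 0, 0, 1]]}}

```text
t: 9.6
ee_pos: [584.3, -75.3, 102.9]
orientation: [3.141, -0.065, 0.001]
ft_force: [-0.2, -0.2, 0.6]
width: 87.5
```

Call:
{"name": "send_rows", "arguments": {"rows": [[0, 0, 0, 0, -1], [0, 0, 0, 0, -1], [0, 0, 0, 0, -1], [0, 0, 0, 0, -1], [0, 0, 0, 0, -1]]}}

```text
t: 10.1
ee_pos: [583.7, -75.2, 102.7]
orientation: [3.141, -0.065, -0.0]
ft_force: [0.8, 0.2, 0.4]
width: 55.5
```

```bash
python3 - <<'E'
from h import *
w,o=shot("w7"); print(toolyaw(o))
topface(w,o,84)
E
```

```text
t 10.15 [583.7 -75.2 102.7] [-3.141  0.065  0.   ] [-0.3 -0.6  0.4] 55.6 q6 1.464
-2.3614012504551645
n 4866 c [586.1 -75.8  83.3] tilt 2.6 dir -8.0
ellipse [584.7 -75.8] [40.  40.9]
green [257.6 284. ] 220 [597.3 -76.2  84.1]
green [257.7 349.2] 190 [571.1 -75.1  84.3]
```

Call:
{"name": "send_rows", "arguments": {"rows": [[0, 0, -0.024, 0, -1], [0, 0, -0.024, -0.142, -1], [0, 0, -0.024, -0.142, -1], [0, 0, -0.024, -0.142, -1], [0, 0, -0.024, -0.142, -1]]}}

```text
t: 10.65
ee_pos: [583.4, -75.2, 223.4]
orientation: [-3.031, -0.827, 0.001]
ft_force: [0.4, 0.7, -1.0]
width: 55.3
```

Call:
{"name": "send_rows", "arguments": {"rows": [[0, 0, 0, -0.143, -1], [0, 0, 0, -0.143, -1], [0, 0, 0, -0.143, -1], [0, 0, 0, -0.143, -1], [0, 0, 0, -0.143, -1]]}}

```text
t: 11.15
ee_pos: [583.4, -75.2, 222.5]
orientation: [-2.55, -1.835, 0.001]
ft_force: [-0.2, 0.4, -2.0]
width: 55.5
```

Call:
{"name": "send_rows", "arguments": {"rows": [[0, 0, 0, -0.143, -1], [0, 0, 0, -0.143, -1], [0, 0, 0, -0.143, -1], [0, 0, 0, -0.143, -1], [0, 0, 0, 0, -1]]}}

```text
t: 11.65
ee_pos: [583.4, -75.2, 222.4]
orientation: [-1.934, -2.475, 0.001]
ft_force: [-0.3, -0.0, -1.6]
width: 56.2
```

Call:
{"name": "send_rows", "arguments": {"rows": [[-0.0316, -0.015, 0, 0, -1], [-0.0316, -0.015, 0, 0, -1], [-0.0316, -0.015, 0, 0, -1], [-0.0316, -0.015, 0, 0, -1], [-0.0316, -0.015, 0, 0, -1]]}}

```text
t: 12.15
ee_pos: [548.4, -247.9, 222.6]
orientation: [-1.941, -2.47, -0.0]
ft_force: [0.0, -0.3, -1.4]
width: 56.0
```

Call:
{"name": "send_rows", "arguments": {"rows": [[0, 0, 0, 0, -1], [0, 0, 0, 0, -1]]}}

```text
t: 12.35
ee_pos: [548.6, -247.1, 222.5]
orientation: [-1.941, -2.469, -0.0]
ft_force: [0.1, -0.1, -1.3]
width: 55.4
```

```bash
python3 - <<'E'
from h import *
w,o=shot("w8"); print(toolyaw(o)); print(o["qpos"])
s=get_image("scene"); crop(s["color"],130,60,280,240,3.2,"s8.png")
E
```

```text
t 12.4 [ 548.7 -246.3  222.5] [-1.939 -2.471 -0.   ] [-0.1 -0.2 -1.1] 55.5 q6 -0.682
103.75752839443318
[-4.41860293e-01  4.89312587e-01  1.73785452e+00  4.00838380e-04
  9.14993722e-01 -6.82219053e-01]
```

View pics/s8.png

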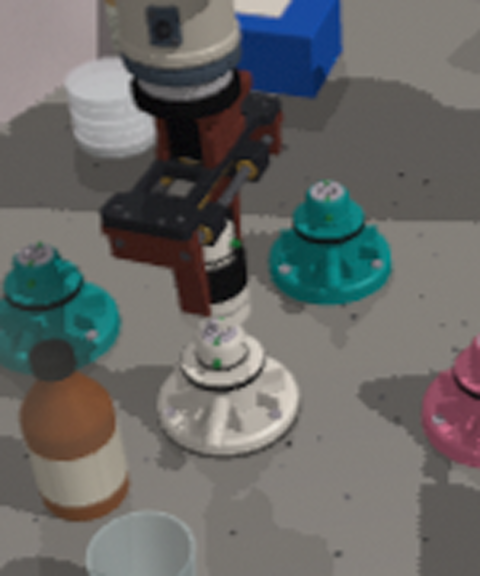

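View pics/w8.png

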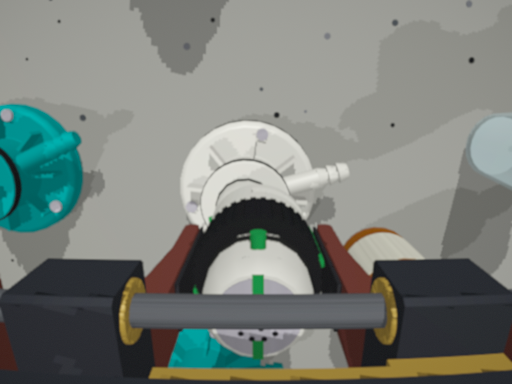

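Call:
{"name": "send_rows", "arguments": {"rows": [[-0.0055, -0.009, 0, 0, -1], [0, 0, 0.013, 0, -1], [0, 0, 0.013, 0, -1], [0, 0, 0, 0, -1], [0, 0, 0, 0, -1]]}}

```text
t: 12.95
ee_pos: [541.3, -253.7, 195.7]
orientation: [-1.934, -2.473, 0.0]
ft_force: [0.4, -0.5, -1.1]
width: 55.5
```

```bash
python3 - <<'E'
from h import *
w,o=shot("w9"); print(toolyaw(o))
w,o=shot("w9"); print(toolyaw(o))
s=get_image("scene"); crop(s["color"],150,100,250,220,4,"s9.png")
E
```

```text
t 13.0 [ 541.6 -253.9  196.3] [-1.935 -2.474  0.   ] [-0.3  0.2 -0.4] 55.2 q6 -0.702
103.93234436948963
t 13.05 [ 541.7 -254.1  196.6] [1.936 2.474 0.   ] [ 0.  -0.7 -0.7] 55.9 q6 -0.702
103.92745621447138
```

View pics/s9.png

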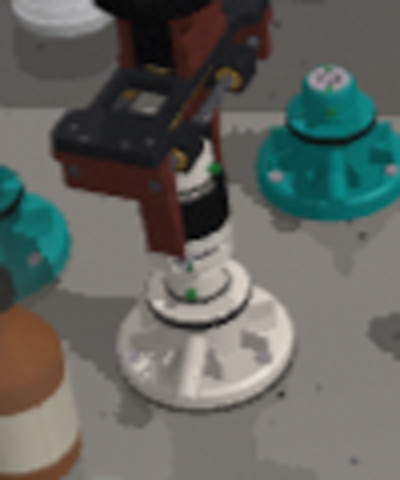

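View pics/w9.png

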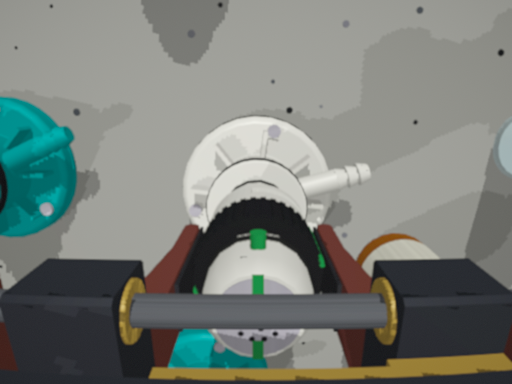

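Call:
{"name": "send_rows", "arguments": {"rows": [[0, -0.0005, 0.002, 0, -1], [0, 0, 0.002, 0, -1], [0, 0, 0.002, 0, -1], [0, 0, 0, 0, -1]]}}

```text
t: 13.5
ee_pos: [540.9, -254.2, 190.4]
orientation: [-1.936, -2.474, 0.0]
ft_force: [-0.1, -0.3, -1.6]
width: 55.5
```

Call:
{"name": "send_rows", "arguments": {"rows": [[0, 0, 0.002, 0, -1], [0, 0, 0.002, 0, -1], [0, 0, 0, 0, -1]]}}

```text
t: 13.8
ee_pos: [540.9, -254.1, 186.3]
orientation: [-1.935, -2.474, 0.0]
ft_force: [0.5, 0.5, -1.5]
width: 55.6
```

Call:
{"name": "send_rows", "arguments": {"rows": [[0, 0, 0.002, 0, -1], [0, 0, 0.002, 0, -1], [0, 0, 0.002, 0, -1], [0, 0, 0, 0, -1]]}}

```text
t: 14.2
ee_pos: [540.9, -254.1, 180.3]
orientation: [-1.935, -2.474, 0.0]
ft_force: [-0.2, 0.3, -1.1]
width: 55.8
```

Call:
{"name": "send_rows", "arguments": {"rows": [[0, 0, 0.002, 0, -1], [0, 0, 0.002, 0, -1], [0, 0, 0.002, 0, -1], [0, 0, 0, 0, -1]]}}

```text
t: 14.6
ee_pos: [540.9, -254.2, 174.3]
orientation: [-1.935, -2.474, 0.0]
ft_force: [0.6, -0.2, -1.1]
width: 55.5
```

Call:
{"name": "send_rows", "arguments": {"rows": [[0, 0, 0.002, 0, -1], [0, 0, 0.002, 0, -1], [0, 0, 0.002, 0, -1], [0, 0, 0, 0, -1]]}}

```text
t: 15.0
ee_pos: [540.9, -254.1, 168.3]
orientation: [-1.935, -2.474, 0.0]
ft_force: [-0.1, -1.1, -1.2]
width: 55.5
```

Pins are in the slots with no contact. The last few millimetres go slowly.

Call:
{"name": "send_rows", "arguments": {"rows": [[0, 0, 0.0015, 0, -1], [0, 0, 0.0015, 0, -1], [0, 0, 0, 0, -1]]}}

```text
t: 15.3
ee_pos: [540.9, -254.2, 165.5]
orientation: [-1.936, -2.474, 0.0]
ft_force: [0.0, -0.6, -1.8]
width: 55.6
```

Call:
{"name": "send_rows", "arguments": {"rows": [[0, 0, 0.001, 0, -1], [0, 0, 0, 0, -1]]}}

```text
t: 15.5
ee_pos: [541.1, -254.3, 164.7]
orientation: [1.936, 2.474, 0.0]
ft_force: [-0.1, 0.8, -0.9]
width: 55.7
```

Call:
{"name": "send_rows", "arguments": {"rows": [[0, 0, 0.001, 0, -1], [0, 0, 0, 0, -1], [0, 0, 0, 0, -1]]}}

```text
t: 15.8
ee_pos: [541.1, -254.3, 164.6]
orientation: [1.936, 2.474, 0.0]
ft_force: [-2.2, 1.0, 7.0]
width: 55.7
```

Call:
{"name": "send_rows", "arguments": {"rows": [[0, 0, 0, 0.1, -1], [0, 0, 0, 0.1, -1], [0, 0, 0, 0.1, -1], [0, 0, 0, 0, -1]]}}

```text
t: 16.2
ee_pos: [541.4, -254.4, 164.6]
orientation: [2.286, 2.153, 0.001]
ft_force: [-1.8, 0.9, 6.3]
width: 55.6
```

Call:
{"name": "send_rows", "arguments": {"rows": [[0, 0, 0, 0.12, -1], [0, 0, 0, 0.12, -1], [0, 0, 0, 0.12, -1], [0, 0, 0, 0.12, -1]]}}

```text
t: 16.6
ee_pos: [541.5, -254.7, 164.6]
orientation: [2.734, 1.545, 0.001]
ft_force: [-0.7, -0.6, 5.5]
width: 55.7
```

Call:
{"name": "send_rows", "arguments": {"rows": [[0, 0, 0, 0.12, -1], [0, 0, 0, 0.12, -1], [0, 0, 0, 0.12, -1], [0, 0, 0, 0.1, -1], [0, 0, 0, 0, -1]]}}

```text
t: 17.1
ee_pos: [541.5, -254.7, 164.6]
orientation: [3.013, 0.884, 0.002]
ft_force: [-1.0, -0.1, 5.8]
width: 55.8
```

```bash
python3 - <<'E'
from h import *
w,o=shot("w10"); print(toolyaw(o),o["moment"])
topface(w,o,146)
s=get_image("scene"); crop(s["color"],150,100,250,220,4,"s10.png")
E
```

```text
t 17.15 [ 541.5 -254.7  164.6] [3.012e+00 8.880e-01 2.000e-03] [-1.  -0.5  5. ] 55.4 q6 0.538
32.83883986931274 [-0.06813834  0.15553543 -0.04781131]
n 4855 c [ 543.6 -254.3  145.3] tilt 2.6 dir 30.0
ellipse [ 542.7 -254.9] [39.7 41.3]
green [257.5 284.1] 224 [ 553.1 -248.1  146.2]
green [257.5 349.8] 191 [ 530.7 -262.5  146.2]
```

View pics/w10.png

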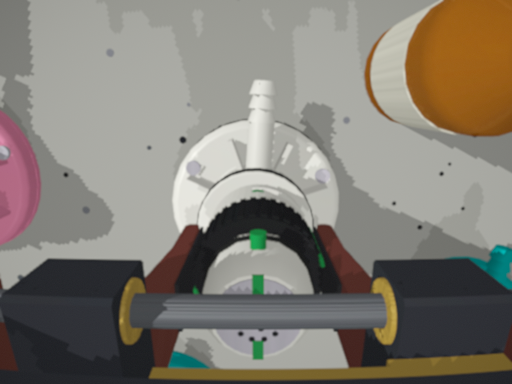

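Call:
{"name": "send_rows", "arguments": {"rows": [[0, 0, 0, 0.03, -1], [0, 0, 0, 0.03, -1], [0, 0, 0, 0, -1]]}}

```text
t: 17.5
ee_pos: [541.2, -254.3, 164.6]
orientation: [3.038, 0.797, 0.001]
ft_force: [-1.6, 1.4, 7.4]
width: 55.5
```

```bash
python3 - <<'E'
from h import *
o=telemetry.get_obs(); print(toolyaw(o),o["moment"],o["ft_force"],o["joint_torque"][5])
E
```

```text
29.402029863394823 [0.23074563 0.37790934 0.08996512] [-1.58649218  1.36755832  7.4059182 ] 0.3234390076249838
```

Call:
{"name": "send_rows", "arguments": {"rows": [[0, 0, 0, 0.03, -1], [0, 0, 0, 0.03, -1], [0, 0, 0, 0, -1]]}}

```text
t: 17.8
ee_pos: [540.8, -253.8, 164.6]
orientation: [-3.06, -0.707, 0.001]
ft_force: [-3.6, 4.2, 9.4]
width: 55.3
```

```bash
python3 - <<'E'
from h import *
o=telemetry.get_obs(); print(toolyaw(o),o["moment"],o["ft_force"],o["joint_torque"][5])
E
```

```text
26.031075441941233 [0.70994267 0.65271276 0.50038019] [-3.562743    4.19066277  9.44192347] 0.7312356121838093
```

Call:
{"name": "send_rows", "arguments": {"rows": [[0, 0, 0, 0, 1], [0, 0, 0, 0, 1], [0, 0, 0, 0, 1], [0, 0, 0, 0, 1], [0, 0, 0, 0, 1]]}}

```text
t: 18.3
ee_pos: [541.0, -254.3, 163.6]
orientation: [-3.061, -0.707, 0.0]
ft_force: [-0.6, 0.7, -0.7]
width: 87.3
```

Call:
{"name": "send_rows", "arguments": {"rows": [[0, 0, -0.03, 0, 1], [0, 0, -0.04, 0, 1], [0, 0, -0.04, 0, 1], [0, 0, 0, 0, 1], [0, 0, 0, 0, 1]]}}

```text
t: 18.8
ee_pos: [541.3, -254.4, 274.6]
orientation: [3.06, 0.706, 0.003]
ft_force: [-0.5, -0.6, -0.1]
width: 87.5
```

```bash
python3 - <<'E'
from h import *
w,o=shot("w11"); print(toolyaw(o))
C,e=topface(w,o,146,tol=4)
topface(w,o,135,tol=6,rad=30)
E
```

```text
t 18.85 [ 540.7 -254.1  273.3] [-3.061e+00 -7.070e-01  1.000e-03] [0.3 0.  0.2] 87.8 q6 0.658
25.998850216416255
n 2464 c [ 541.4 -253.8  145.7] tilt 0.6 dir 29.0
ellipse [ 540.9 -254. ] [38.7 39. ]
green [254.6 197.2] 74 [ 551.9 -247.9  146.3]
green [256.7 234.9] 70 [ 529.2 -260.4  146.3]
n 504 c [ 551.7 -248.1  137.9] tilt 7.6 dir 27.0
ellipse [ 540.8 -253.9] [39.9 51.8]
green [254.  176.1] 80 [ 561.9 -242.5  133.9]
green [257.3 243.6] 28 [ 519.2 -265.6  134.3]
```

View pics/w11.png

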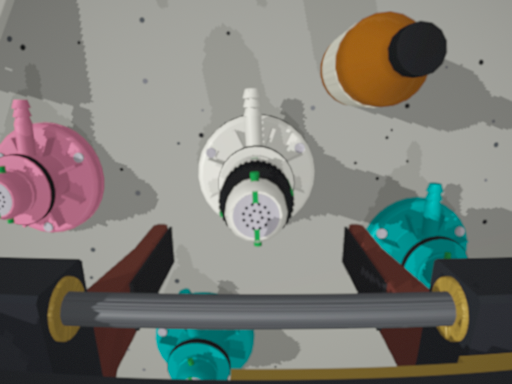

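Call:
{"name": "send_rows", "arguments": {"rows": [[0, 0, -0.007, 0.124, 1], [0, 0, -0.007, 0.124, 1], [0, 0, -0.007, 0.124, 1], [0, 0, -0.007, 0.124, 1], [0.003, -0.045, 0, 0, 1]]}}

```text
t: 19.35
ee_pos: [545.7, -212.2, 300.6]
orientation: [3.14, -0.079, -0.001]
ft_force: [1.5, 0.5, 0.1]
width: 87.9
```

Call:
{"name": "send_rows", "arguments": {"rows": [[0.004, -0.046, 0, 0, 1], [0.004, -0.046, 0, 0, 1], [0.004, -0.046, 0, 0, 1], [0.004, -0.046, 0, 0, 1], [0.004, -0.046, 0, 0, 1]]}}

```text
t: 19.85
ee_pos: [574.7, 21.3, 299.6]
orientation: [3.141, -0.067, -0.005]
ft_force: [0.5, 0.6, 0.9]
width: 88.1
```

Call:
{"name": "send_rows", "arguments": {"rows": [[0.004, -0.046, 0, 0, 1], [0.004, -0.046, 0, 0, 1], [0.004, -0.046, 0, 0, 1], [0.004, -0.046, 0, 0, 1], [0.004, -0.046, 0, 0, 1]]}}

```text
t: 20.35
ee_pos: [604.5, 250.2, 299.3]
orientation: [3.139, -0.066, -0.005]
ft_force: [0.7, -0.4, -0.1]
width: 87.9
```

Call:
{"name": "send_rows", "arguments": {"rows": [[0.003, -0.04, 0, 0, 1], [0, 0, 0, 0, 1], [0, 0, 0, 0, 1], [0, 0, 0, 0, 1]]}}

```text
t: 20.75
ee_pos: [609.5, 287.1, 300.2]
orientation: [3.139, -0.067, -0.004]
ft_force: [0.0, -0.3, 0.4]
width: 87.9
```

```bash
python3 - <<'E'
from h import *
w,o=shot("w12",1.5); print(toolyaw(o),o["qpos"])
E
```

```text
t 20.8 [609.7 286.9 300.6] [ 3.14e+00 -6.80e-02 -3.00e-03] [-0.1 -0.2 -0.3] 87.9 q6 2.037
-2.4892251783752677 [ 4.22179832e-01  4.97398346e-01  1.51418675e+00 -2.40028294e-04
  1.13208693e+00  2.03652252e+00]
```

View pics/w12.png

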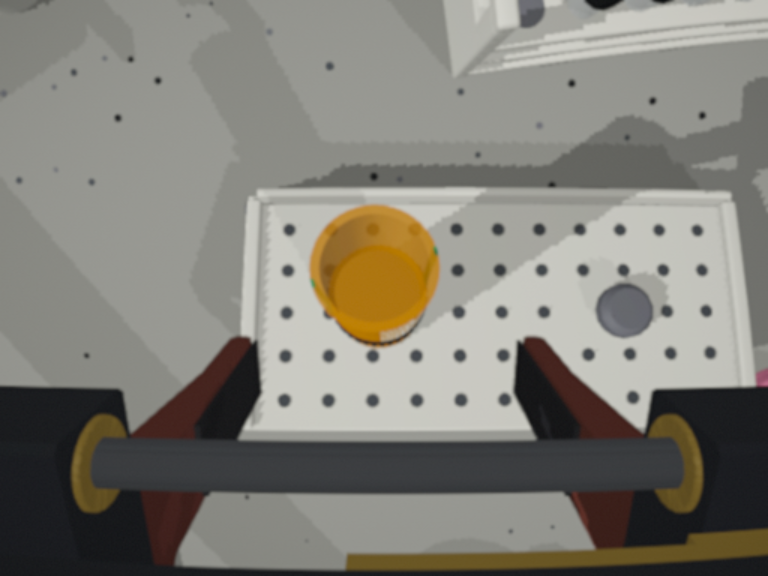

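```bash
python3 - <<'E'
from h import *
w=np.load("w12.npy",allow_pickle=True).item(); C=cloud(w); col=w["color"].astype(int); r=np.load("rack.npz"); c,n,x,y=[r[k] for k in "cnxy"]
hsv=cv2.cvtColor(w["color"],cv2.COLOR_BGR2HSV)
am=((hsv[...,0]>8)&(hsv[...,0]<25)&(hsv[...,1]>130)).astype(np.uint8); am[260:]=0
def onpl(uv,h):
    o,v=ray(w,uv); p0=c+n*h; return o+v*(((p0-o)@n)/(v@n))[:,None]
k,l,st,ce=cv2.connectedComponentsWithStats(am); i=1+np.argmax(st[1:,4]); print(st[i])
pts=np.argwhere(l==i)[:,::-1].astype(np.float32); hull=cv2.convexHull(pts).reshape(-1,2)
P=onpl(hull,118); Q=np.c_[(P-c)@x,(P-c)@y]
# upper part of outline (far end: toward +x image up) is the rim: fit circle r=27 on hull pts
up=hull[:,1]<st[i,1]+55
from scipy.optimize import least_squares
f=least_squares(lambda p:np.hypot(Q[up,0]-p[0],Q[up,1]-p[1])-p[2],[Q[up,0].mean(),Q[up,1].mean(),27],loss="soft_l1"); print(f.x,np.abs(f.fun).max())
ctr=c+x*f.x[0]+y*f.x[1]+n*118; print("rim",ctr,"grip33",ctr-33*n,"foot",ctr-118*n)
g=(col[...,1]>col[...,2]+15)&(col[...,1]>col[...,0]+15); g[260:]=0; g[:,:190]=0;g[:,320:]=0
k,l2,s2,c2=cv2.connectedComponentsWithStats(g.astype(np.uint8))
for j in range(1,k):
    if s2[j,4]>1:
        q=onpl([c2[j]],118)[0]-ctr; print(c2[j],s2[j],np.degrees(np.arctan2(q@y,q@x)),np.hypot(q@x,q@y), np.nanmedian(C[l2==j],0), np.nanmedian(((C-c)@n)[l2==j]))
crop(w["color"],190,120,310,250,5,"w12c.png")
# cloud rim
m=(l==i); d=(C-c)@n; mm=m&(d>110)&(d<122); PP=C[mm]; print(mm.sum(),np.median(d[mm])); Qq=np.c_[(PP-c)@x,(PP-c)@y].astype(np.float32); e=cv2.fitEllipse(cv2.convexHull(Qq)); print(e, c+x*e[0][0]+y*e[0][1]+n*118)
E
```

```text
[ 207  137   86   94 5807]
[  2.21941646 135.83655596  27.05008201] 0.2007427248490572
rim [634.4078428  290.9134526  171.04575465] grip33 [620.48379994 291.50919052 141.13311306] foot [584.61884108 293.04366696  64.08539987]
[290.2 166.3] [289 165   3   4  10] -76.79551945642314 27.09847863451669 [639.6749893  264.63808228 167.54762528] 117.72555712361489
[207.75       188.66666667] [207 186   3   6  12] 102.41296210212502 27.17861231667045 [628.87618312 317.42475197 173.52136629] 117.59617112885556
1807 117.58770294992333
((2.0276174545288086, 135.91122436523438), (54.08268737792969, 54.99878692626953), 87.34756469726562) [634.23395332 290.98649477 171.12815321]
```

View pics/w12c.png

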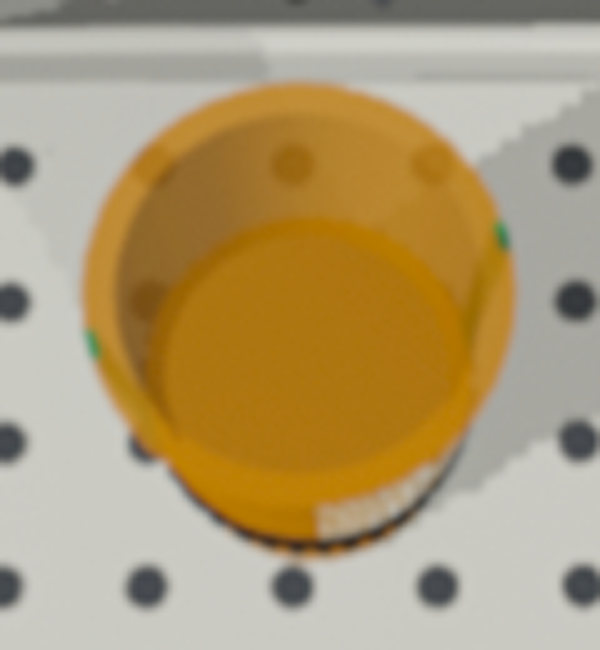

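Call:
{"name": "send_rows", "arguments": {"rows": [[0.0055, -0.005, 0, 0, 1], [0, 0, 0.035, 0, 1], [0, 0, 0.035, 0, 1], [0, 0, 0.025, 0, 1], [0, 0, 0.014, 0, 1]]}}

```text
t: 21.3
ee_pos: [615.3, 291.9, 190.4]
orientation: [3.14, -0.068, -0.004]
ft_force: [0.3, -0.6, -0.5]
width: 87.5
```

Call:
{"name": "send_rows", "arguments": {"rows": [[0, 0, 0, 0, 1], [0, 0, 0, 0, 1], [0, 0, 0, 0, 1]]}}

```text
t: 21.6
ee_pos: [616.7, 293.4, 194.5]
orientation: [-3.14, 0.067, -0.004]
ft_force: [0.3, 0.0, 0.3]
width: 87.7
```

```bash
python3 - <<'E'
from h import *
w,o=shot("w13"); print(toolyaw(o))
E
```

```text
t 21.65 [616.6 293.4 194.5] [-3.14   0.067 -0.004] [0.2 0.3 0.9] 87.6 q6 2.04
-2.4313063635276917
```

View pics/w13.png

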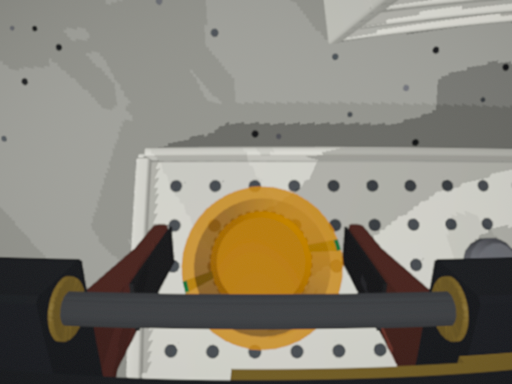

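Call:
{"name": "send_rows", "arguments": {"rows": [[0, 0.0015, 0.0025, 0, 1], [0, 0, 0, 0, -1], [0, 0, 0, 0, -1], [0, 0, 0, 0, -1], [0, 0, 0, 0, -1]]}}

```text
t: 22.15
ee_pos: [615.6, 291.7, 190.2]
orientation: [-3.141, 0.066, -0.0]
ft_force: [0.4, -0.4, 0.0]
width: 59.5
```

Call:
{"name": "send_rows", "arguments": {"rows": [[0, 0, 0, 0, -1], [0, 0, 0, 0, -1], [0, 0, 0, 0, -1]]}}

```text
t: 22.45
ee_pos: [615.7, 291.7, 190.2]
orientation: [-3.141, 0.066, -0.0]
ft_force: [0.9, -0.1, -0.4]
width: 54.0
```

Call:
{"name": "send_rows", "arguments": {"rows": [[0.0042, 0, -0.009, 0, -1], [0.0042, 0, -0.009, 0, -1], [0.0042, 0, -0.009, 0, -1], [0, 0, -0.03, 0, -1], [0, 0, -0.03, 0, -1]]}}

```text
t: 22.95
ee_pos: [628.4, 290.8, 278.2]
orientation: [3.141, -0.067, -0.001]
ft_force: [0.4, -0.7, -1.0]
width: 54.0
```

```bash
python3 - <<'E'
from h import *
w,o=shot("w14"); print(toolyaw(o))
s=get_image("scene"); crop(s["color"],280,150,500,320,3,"s14.png")
E
```

```text
t 23.0 [630.6 291.9 284.6] [-3.137  0.067 -0.012] [2.1 1.  2.4] 54.0 q6 2.03
-2.4295788121833723
```

View pics/s14.png

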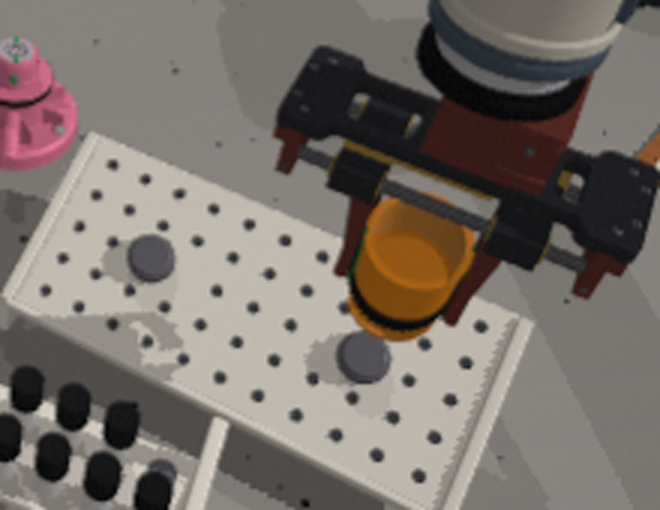

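Call:
{"name": "send_rows", "arguments": {"rows": [[0.001, 0.03, 0, 0, -1], [0.001, 0.045, 0, 0, -1], [0.001, 0.045, 0, 0, -1], [0.001, 0.045, 0, 0, -1], [0.001, 0.045, 0, 0, -1]]}}

```text
t: 23.55
ee_pos: [624.0, 79.3, 276.7]
orientation: [3.141, -0.066, -0.001]
ft_force: [0.2, -0.3, -1.2]
width: 53.8
```

Call:
{"name": "send_rows", "arguments": {"rows": [[0.001, 0.045, 0, 0, -1], [0.001, 0.045, 0, 0, -1], [0, 0.04, 0, 0, -1], [0, 0.028, 0, 0, -1], [0, 0, 0, 0, -1]]}}

```text
t: 24.05
ee_pos: [619.3, -80.4, 276.7]
orientation: [3.14, -0.072, -0.001]
ft_force: [-0.6, -0.9, -1.4]
width: 54.0
```

Call:
{"name": "send_rows", "arguments": {"rows": [[0, 0, 0.035, 0, -1], [0, 0, 0.035, 0, -1], [0, 0, 0.035, 0, -1], [0, 0, 0.02, 0, -1], [0, 0, 0.008, 0, -1]]}}

```text
t: 24.55
ee_pos: [618.3, -75.8, 141.4]
orientation: [-3.14, 0.065, 0.007]
ft_force: [0.3, -0.6, -1.5]
width: 53.8
```

Call:
{"name": "send_rows", "arguments": {"rows": [[0, 0, 0, 0, -1], [0, 0, 0, 0, -1]]}}

```text
t: 24.75
ee_pos: [620.4, -76.6, 145.0]
orientation: [3.141, -0.066, 0.002]
ft_force: [-0.7, -0.1, -0.8]
width: 53.7
```

Call:
{"name": "send_rows", "arguments": {"rows": [[0, 0, 0.002, 0, -1], [0, 0, 0.0015, 0, -1], [0, 0, 0, 0, -1]]}}

```text
t: 25.05
ee_pos: [619.9, -76.9, 141.3]
orientation: [3.141, -0.066, 0.002]
ft_force: [0.2, 0.5, -0.9]
width: 53.6
```

Call:
{"name": "send_rows", "arguments": {"rows": [[0, 0, 0.001, 0, -1], [0, 0, 0.001, 0, -1], [0, 0, 0, 0, -1]]}}

```text
t: 25.35
ee_pos: [619.6, -76.9, 138.6]
orientation: [-3.141, 0.066, 0.0]
ft_force: [0.0, 0.4, -2.0]
width: 53.4
```

Call:
{"name": "send_rows", "arguments": {"rows": [[0, 0, 0.001, 0, -1], [0, 0, 0, 0, -1]]}}

```text
t: 25.55
ee_pos: [619.7, -76.9, 137.6]
orientation: [-3.141, 0.066, 0.0]
ft_force: [0.8, 0.9, -0.5]
width: 53.3
```

Call:
{"name": "send_rows", "arguments": {"rows": [[0, 0, 0.001, 0, -1], [0, 0, 0, 0, -1]]}}

```text
t: 25.75
ee_pos: [619.8, -76.9, 137.1]
orientation: [3.141, -0.066, 0.0]
ft_force: [-0.2, 0.4, 3.5]
width: 53.6
```

Call:
{"name": "send_rows", "arguments": {"rows": [[-0.002, 0, 0.001, 0, -1], [-0.003, 0, 0.0005, 0, -1], [0, 0, 0, 0, -1]]}}

```text
t: 26.05
ee_pos: [616.9, -76.9, 137.0]
orientation: [3.14, -0.066, 0.01]
ft_force: [2.1, -0.2, 8.4]
width: 53.9
```

Call:
{"name": "send_rows", "arguments": {"rows": [[-0.003, 0, 0, 0, -1], [-0.003, 0, 0, 0, -1], [0, 0, 0, 0, -1]]}}

```text
t: 26.35
ee_pos: [611.1, -76.8, 137.0]
orientation: [3.14, -0.066, 0.011]
ft_force: [3.0, -0.2, 8.2]
width: 53.7
```

```bash
cat >> h.py <<'E'
def funneltop(w,o,z0=100,rad=60):
    # amber-region cloud near rim: top points
    C=cloud(w); g=o["ee_pos"]; hsv=cv2.cvtColor(w["color"],cv2.COLOR_BGR2HSV)
    am=(hsv[...,0]>8)&(hsv[...,0]<25)&(hsv[...,1]>130)&(np.hypot(C[...,0]-g[0],C[...,1]-g[1])<rad)&(C[...,2]>z0)
    return C,am
E
python3 - <<'E'
from h import *
w,o=shot("w15")
C,am=funneltop(w,o,90); print(am.sum())
# rim height profile along x near y centre edges
P=C[am]; 
for x in range(575,670,5):
    s=P[abs(P[:,0]-x)<2.5]
    if len(s): print(x,s[:,2].max().round(1),end="; ")
E
```

```text
t 26.4 [611.1 -76.8 137. ] [ 3.14  -0.066  0.01 ] [ 3.1 -0.8  7.4] 53.7 q6 1.469
15419
600 132.4; 605 138.6; 610 144.4; 615 149.6; 620 152.7; 625 164.0; 630 169.8; 635 171.1; 640 159.5; 645 157.5; 650 112.0; 655 109.4;
```

View pics/w15.png

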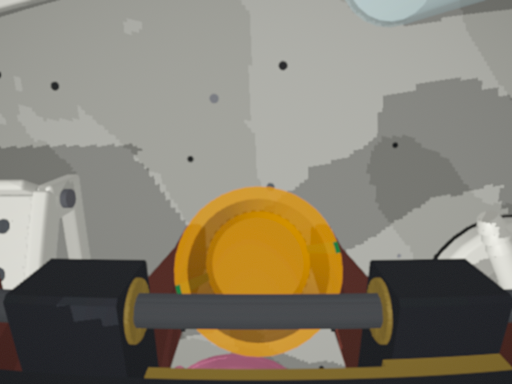

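Call:
{"name": "send_rows", "arguments": {"rows": [[-0.002, 0, 0.0015, 0, -1], [-0.003, 0, 0.001, 0, -1], [-0.003, 0, 0, 0, -1], [0, 0, 0, 0, -1]]}}

```text
t: 26.8
ee_pos: [605.8, -76.6, 136.6]
orientation: [3.14, -0.067, 0.021]
ft_force: [6.4, 0.6, 16.4]
width: 53.5
```

```bash
python3 - <<'E'
from h import *
w,o=shot("w16")
a=np.load("w14.npy",allow_pickle=True).item(); b=np.load("w15.npy",allow_pickle=True).item()
cv2.imwrite("pics/cmp.png",np.hstack([cv2.resize(i["color"][150:,150:360],(260,290)) for i in (a,b,w)]))
E
```

```text
t 26.85 [605.8 -76.6 136.6] [ 3.14  -0.067  0.021] [ 6.4  1.  16. ] 53.8 q6 1.467
```

View pics/cmp.png

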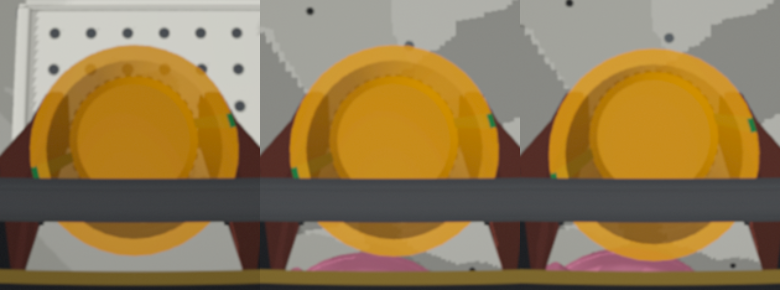

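Call:
{"name": "send_rows", "arguments": {"rows": [[-0.003, 0, 0.0015, 0, -1], [-0.003, 0, 0.0005, 0, -1], [-0.003, 0, 0.0005, 0, -1], [0, 0, 0, 0, -1]]}}

```text
t: 27.25
ee_pos: [596.8, -76.3, 134.7]
orientation: [3.139, -0.066, 0.021]
ft_force: [3.4, 0.2, 24.2]
width: 53.8
```

```bash
python3 - <<'E'
from h import *
w,o=shot("w17")
a=np.load("w14.npy",allow_pickle=True).item(); b=np.load("w16.npy",allow_pickle=True).item()
cv2.imwrite("pics/cmp2.png",np.hstack([cv2.resize(i["color"][150:,150:360],(260,290)) for i in (a,b,w)]))
E
```

```text
t 27.3 [596.7 -76.3 134.7] [ 3.14  -0.067  0.021] [ 4.   1.2 23.2] 53.8 q6 1.466
```

View pics/cmp2.png

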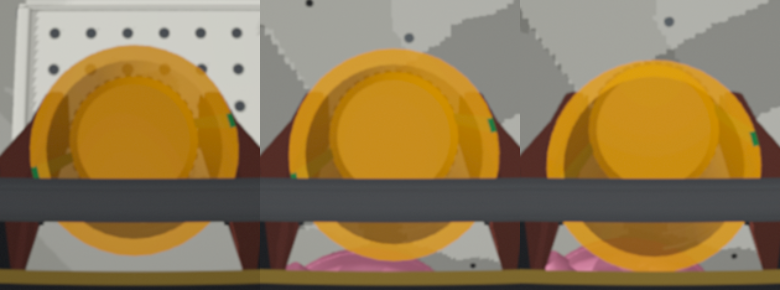

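Call:
{"name": "send_rows", "arguments": {"rows": [[-0.003, 0, 0, 0, -1], [-0.003, 0, 0, 0, -1], [0, 0, 0, 0, -1]]}}

```text
t: 27.6
ee_pos: [590.3, -76.1, 133.6]
orientation: [3.139, -0.066, 0.019]
ft_force: [3.5, -0.7, 15.5]
width: 53.6
```

```bash
python3 - <<'E'
from h import *
w,o=shot("w18")
a=np.load("w14.npy",allow_pickle=True).item(); b=np.load("w17.npy",allow_pickle=True).item()
s=get_image("scene")
cv2.imwrite("pics/cmp3.png",np.hstack([cv2.resize(i["color"][150:,150:360],(260,290)) for i in (b,w)]+[cv2.resize(s["color"][80:180,180:280],(290,290))]))
C=cloud(w); hsv=cv2.cvtColor(w["color"],cv2.COLOR_BGR2HSV)
am=((hsv[...,0]>8)&(hsv[...,0]<28)&(hsv[...,1]>100)); g=o["ee_pos"]
m=am&(C[...,2]>105)&(np.hypot(C[...,0]-g[0],C[...,1]-g[1])<45)
P=C[m]; 
for lo in range(-40,50,6):
    s_=P[(P[:,0]-g[0]>lo)&(P[:,0]-g[0]<lo+6)]; print(lo,len(s_),np.percentile(s_[:,2],97).round(1) if len(s_) else None,end="; ")
E
```

```text
t 27.65 [590.3 -76.1 133.7] [ 3.139 -0.066  0.019] [ 4.2 -0.9 16.5] 53.9 q6 1.465
-40 0 None; -34 0 None; -28 0 None; -22 0 None; -16 2114 125.6; -10 1849 125.7; -4 744 134.2; 2 96 147.8; 8 353 149.7; 14 4099 162.6; 20 2031 167.3; 26 1892 155.3; 32 1501 150.9; 38 165 116.0; 44 0 None;
```

View pics/cmp3.png

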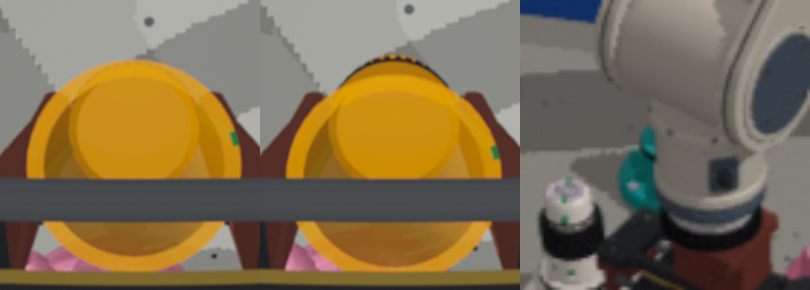

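Call:
{"name": "send_rows", "arguments": {"rows": [[-0.0025, 0, 0.0005, 0, -1], [0, 0, 0, 0, -1]]}}

```text
t: 27.9
ee_pos: [588.3, -76.1, 133.2]
orientation: [3.139, -0.066, 0.021]
ft_force: [5.6, -0.4, 13.6]
width: 53.9
```

```bash
python3 - <<'E'
from h import *
w,o=shot("w19"); print(toolyaw(o))
E
```

```text
t 27.95 [588.4 -76.1 133.2] [ 3.139 -0.067  0.021] [ 6.6 -1.  14.3] 54.0 q6 1.464
-2.42787267842967
```

View pics/w19.png

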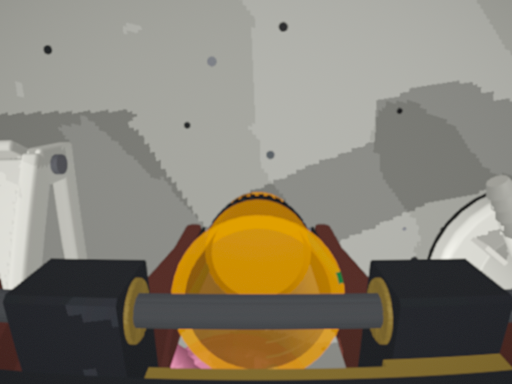

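Call:
{"name": "send_rows", "arguments": {"rows": [[0, 0, 0, 0, 1], [0, 0, 0, 0, 1], [0, 0, 0, 0, 1], [0, 0, 0, 0, 1], [0, 0, 0, 0, 1]]}}

```text
t: 28.45
ee_pos: [582.9, -75.3, 129.3]
orientation: [-3.141, 0.066, 0.001]
ft_force: [0.1, 0.1, -0.4]
width: 87.1
```

Call:
{"name": "send_rows", "arguments": {"rows": [[0, 0, -0.02, 0, 1], [0, 0, -0.04, 0, 1], [0, 0, -0.04, 0, 1], [0, 0, 0, 0, 1], [0, 0, 0, 0, 1]]}}

```text
t: 28.95
ee_pos: [583.5, -75.4, 230.5]
orientation: [3.141, -0.066, 0.003]
ft_force: [-0.4, -0.5, 0.1]
width: 87.7
```

```bash
python3 - <<'E'
from h import *
w,o=shot("w20"); print(toolyaw(o))
C=cloud(w); hsv=cv2.cvtColor(w["color"],cv2.COLOR_BGR2HSV)
m=(hsv[...,0]>8)&(hsv[...,0]<28)&(hsv[...,1]>100)&(C[...,2]>100)&(C[...,2]<130)
m=m&(np.hypot(C[...,0]-o["ee_pos"][0],C[...,1]-o["ee_pos"][1])<50)
m2=(C[...,2]>112)&(C[...,2]<124)&(np.hypot(C[...,0]-o["ee_pos"][0],C[...,1]-o["ee_pos"][1])<50)
P=C[m2]; c,n=fitplane(P); print(len(P),c,n,np.degrees(np.arccos(n[2])))
e=cv2.fitEllipse(cv2.convexHull(P[:,:2].astype(np.float32))); print(e)
col=w["color"].astype(int); g=(col[...,1]>col[...,2]+15)&(col[...,1]>col[...,0]+15)&(np.hypot(C[...,0]-e[0][0],C[...,1]-e[0][1])<35)
k,l,st,ce=cv2.connectedComponentsWithStats(g.astype(np.uint8))
for j in range(1,k):
    if st[j,4]>3:
        p=onplane(w,[ce[j]],118)[0]; q=p[:2]-e[0]; print(ce[j],st[j,4],np.nanmedian(C[l==j],0).round(1),np.degrees(np.arctan2(q[1],q[0])),np.hypot(*q))
E
```

```text
t 29.0 [582.8 -75.3 229.2] [-3.141e+00  6.600e-02  1.000e-03] [ 0.5 -0.3 -1. ] 87.7 q6 1.464
-2.417535408982144
2145 [578.11366939 -75.76818671 117.67225136] [-0.00773243 -0.00348443  0.99996403] 0.48594603029134764
((577.5076293945312, -75.80829620361328), (55.38652038574219, 55.523902893066406), 165.56005859375)
[291.8125 192.1875] 16 [ 585.  -102.9   49.7] -39.56792583989206 32.78997740045324
[301.18181818 221.90909091] 11 [ 583.9 -102.   118.2] -76.29776219168447 27.046320218617
[216.25 244.75] 12 [571.4 -49.5 117.8] 103.63800591285266 27.048064104890113
```

View pics/w20.png

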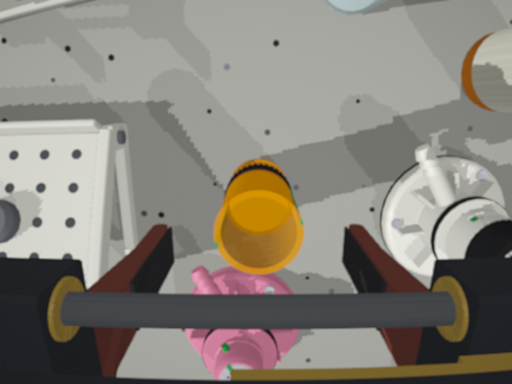

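Call:
{"name": "send_rows", "arguments": {"rows": [[-0.0054, 0, 0.01, 0, 1], [0, 0, 0.035, 0, 1], [0, 0, 0.025, 0, 1], [0, 0, 0.013, 0, 1], [0, 0, 0, 0, 1]]}}

```text
t: 29.5
ee_pos: [575.8, -74.8, 143.5]
orientation: [-3.14, 0.066, 0.01]
ft_force: [0.5, 0.2, -0.1]
width: 88.0
```

Call:
{"name": "send_rows", "arguments": {"rows": [[0, 0, 0, 0, 1], [0, 0, 0, 0, -1], [0, 0, 0, 0, -1], [0, 0, 0, 0, -1], [0, 0, 0, 0, -1]]}}

```text
t: 30.0
ee_pos: [578.1, -75.2, 147.3]
orientation: [3.141, -0.066, 0.002]
ft_force: [-0.3, 0.9, 0.7]
width: 59.5
```

Call:
{"name": "send_rows", "arguments": {"rows": [[0, 0, 0, 0, -1], [0, 0, 0, 0, -1], [0, 0, 0, 0, -1]]}}

```text
t: 30.3
ee_pos: [578.0, -75.2, 147.1]
orientation: [3.141, -0.066, 0.001]
ft_force: [-0.7, -0.1, 3.9]
width: 53.3
```

```bash
cat >> h.py <<'E'
def funnel(w,o,zr,xy=None):
    C=cloud(w); xy=o["ee_pos"][:2] if xy is None else xy
    m2=(abs(C[...,2]-zr)<5)&(np.hypot(C[...,0]-xy[0],C[...,1]-xy[1])<34)
    P=C[m2]; c,n=fitplane(P); e=cv2.fitEllipse(cv2.convexHull(P[:,:2].astype(np.float32))); print(len(P),"z",np.median(P[:,2]).round(1),"tilt",np.degrees(np.arccos(n[2])).round(2),"dir",np.degrees(np.arctan2(n[1],n[0])).round(0),"ctr",np.round(e[0],2),np.round(e[1],1))
    col=w["color"].astype(int); g=(col[...,1]>col[...,2]+15)&(col[...,1]>col[...,0]+15)
    k,l,st,ce=cv2.connectedComponentsWithStats(g.astype(np.uint8))
    for j in range(1,k):
        if st[j,4]>3:
            p=onplane(w,[ce[j]],zr)[0]; q=p[:2]-e[0]
            if 24<np.hypot(*q)<30: print(ce[j].round(1),st[j,4],np.nanmedian(C[l==j],0).round(1),"ang",np.degrees(np.arctan2(q[1],q[0])).round(2),np.hypot(*q).round(1))
    return C
E
python3 - <<'E'
from h import *
w,o=shot("w21"); print(toolyaw(o))
funnel(w,o,118)
E
```

```text
t 30.35 [578.  -75.2 147. ] [ 3.141e+00 -6.600e-02  1.000e-03] [-0.4  0.3  5.4] 54.1 q6 1.463
-2.416698916928844
5112 z 117.6 tilt 0.36 dir 145.0 ctr [578.24 -76.08] [54.9 67. ]
[328.9 284.6] 34 [ 584.  -102.   118.2] ang -77.5 26.5
```

View pics/w21.png

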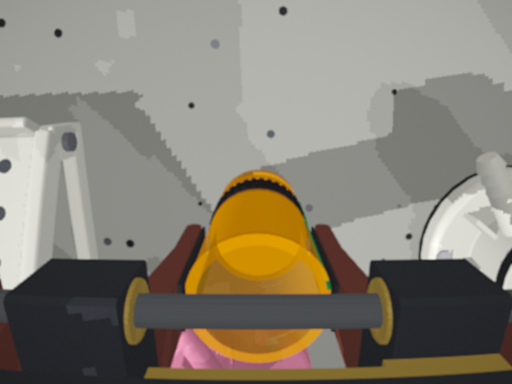

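Call:
{"name": "send_rows", "arguments": {"rows": [[0, 0, -0.02, 0, -1], [0, 0, -0.035, -0.141, -1], [0, 0, -0.035, -0.141, -1], [0, 0, -0.035, -0.141, -1], [0, 0, -0.035, -0.141, -1]]}}

```text
t: 30.85
ee_pos: [577.3, -75.1, 307.5]
orientation: [-3.032, -0.819, 0.002]
ft_force: [-0.5, -0.2, -1.1]
width: 53.8
```

Call:
{"name": "send_rows", "arguments": {"rows": [[0, 0, -0.01, -0.141, -1], [0, 0, 0, -0.141, -1], [0, 0, 0, -0.141, -1], [0, 0, 0, -0.141, -1], [0, 0, 0, -0.141, -1]]}}

```text
t: 31.35
ee_pos: [577.5, -75.1, 316.1]
orientation: [-2.563, -1.816, 0.001]
ft_force: [-0.3, -0.1, -1.5]
width: 53.9
```

Call:
{"name": "send_rows", "arguments": {"rows": [[0, 0, 0, -0.141, -1], [0, 0, 0, -0.141, -1], [0, 0, 0, -0.141, -1], [0, 0, 0, -0.141, -1], [0, 0, 0, 0, -1]]}}

```text
t: 31.85
ee_pos: [577.5, -75.1, 316.1]
orientation: [-1.962, -2.452, 0.001]
ft_force: [1.0, 0.9, -0.8]
width: 53.9
```

Call:
{"name": "send_rows", "arguments": {"rows": [[-0.032, -0.0145, 0, 0, -1], [-0.032, -0.0145, 0, 0, -1], [-0.032, -0.0145, 0, 0, -1], [-0.032, -0.0145, 0, 0, -1], [-0.032, -0.0145, 0, 0, -1]]}}

```text
t: 32.35
ee_pos: [541.4, -248.3, 316.4]
orientation: [-1.969, -2.447, 0.0]
ft_force: [1.0, 0.5, -1.6]
width: 53.8
```

Call:
{"name": "send_rows", "arguments": {"rows": [[0, 0, 0, 0, -1], [0, 0, 0, 0, -1], [0, 0, 0, 0, -1]]}}

```text
t: 32.65
ee_pos: [542.0, -246.3, 316.4]
orientation: [-1.965, -2.45, -0.0]
ft_force: [0.1, 0.5, -1.0]
width: 53.7
```

```bash
python3 - <<'E'
from h import *
w,o=shot("w22"); print(toolyaw(o),o["qpos"][5])
funnel(w,o,o["ee_pos"][2]-29)
s=get_image("scene"); crop(s["color"],130,40,280,240,2.9,"s22.png")
E
```

```text
t 32.7 [ 542.1 -246.1  316.5] [-1.964 -2.451 -0.   ] [ 0.4  0.5 -1.7] 53.4 q6 -0.666
102.58539342161278 -0.6660256038498964
5133 z 287.0 tilt 0.41 dir -124.0 ctr [ 542.53 -247.43] [54.8 66.9]
[328.6 284.5] 45 [ 566.6 -234.6  287.6] ang 27.67 27.2
[196.5 334.5] 4 [ 518.2 -358.2  173.8] ang -135.25 27.7
[224.2 356.4] 5 [ 549.8 -450.1   88.2] ang -104.91 28.3
```

View pics/s22.png

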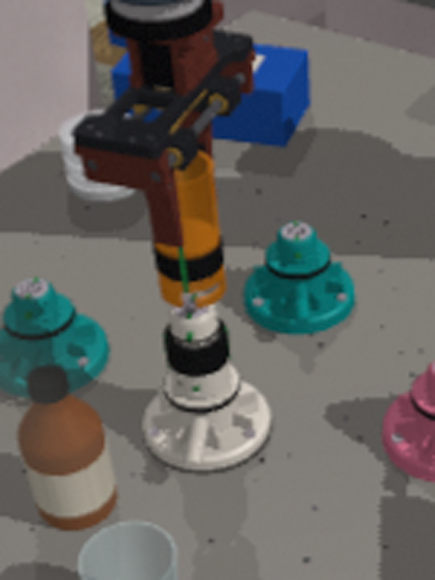

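View pics/w22.png

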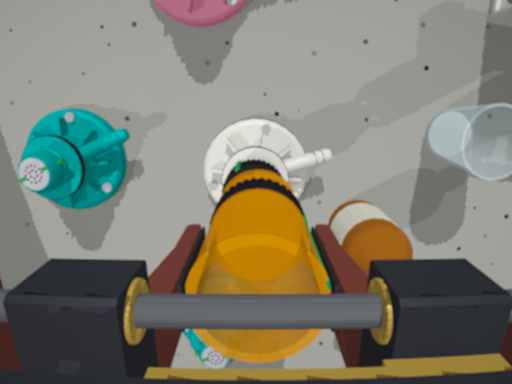

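Call:
{"name": "send_rows", "arguments": {"rows": [[-0.0066, -0.0029, 0, 0, -1], [0, 0, 0.01, 0, -1], [0, 0, 0.009, 0, -1], [0, 0, 0, 0, -1], [0, 0, 0, 0, -1]]}}

```text
t: 33.25
ee_pos: [540.4, -254.0, 297.0]
orientation: [-1.963, -2.451, 0.0]
ft_force: [0.5, -0.6, -1.1]
width: 54.1
```

Call:
{"name": "send_rows", "arguments": {"rows": [[0, 0, 0, 0, -1]]}}

```text
t: 33.35
ee_pos: [540.7, -254.2, 297.7]
orientation: [1.964, 2.452, 0.0]
ft_force: [0.0, 0.0, -1.1]
width: 53.9
```

```bash
python3 - <<'E'
from h import *
w,o=shot("w23"); print(toolyaw(o))
s=get_image("scene"); crop(s["color"],160,80,240,200,5,"s23.png")
E
```

```text
t 33.4 [ 540.8 -254.2  297.9] [1.964 2.452 0.   ] [-0.4 -0.4 -0.9] 53.8 q6 -0.679
102.60715486884975
```

View pics/s23.png

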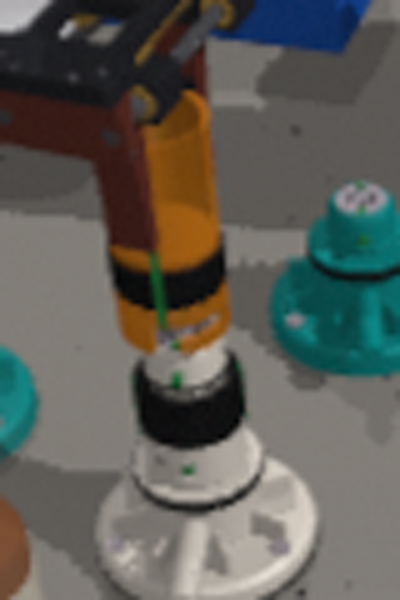

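Call:
{"name": "send_rows", "arguments": {"rows": [[0.0008, 0, 0.002, 0, -1], [0, 0, 0.002, 0, -1], [0, 0, 0.002, 0, -1], [0, 0, 0, 0, -1]]}}

```text
t: 33.85
ee_pos: [540.3, -253.3, 291.3]
orientation: [-1.964, -2.451, 0.0]
ft_force: [0.8, 0.7, -1.3]
width: 53.9
```

Call:
{"name": "send_rows", "arguments": {"rows": [[0, 0, 0.002, 0, -1], [0, 0, 0.002, 0, -1], [0, 0, 0, 0, -1]]}}

```text
t: 34.15
ee_pos: [540.3, -253.3, 287.3]
orientation: [-1.964, -2.451, 0.0]
ft_force: [-0.3, 0.5, -1.7]
width: 53.2
```

Call:
{"name": "send_rows", "arguments": {"rows": [[0, 0, 0.002, 0, -1], [0, 0, 0.002, 0, -1], [0, 0, 0.002, 0, -1], [0, 0, 0, 0, -1]]}}

```text
t: 34.55
ee_pos: [540.3, -253.3, 281.3]
orientation: [-1.964, -2.451, 0.0]
ft_force: [0.1, 0.5, -0.8]
width: 53.4
```

Over the plug, no contact. Continuing to the roof, which I expect at TCP z ≈ 267.

Call:
{"name": "send_rows", "arguments": {"rows": [[0, 0, 0.002, 0, -1], [0, 0, 0.002, 0, -1], [0, 0, 0.002, 0, -1], [0, 0, 0, 0, -1]]}}

```text
t: 34.95
ee_pos: [540.3, -253.3, 275.3]
orientation: [-1.964, -2.451, 0.0]
ft_force: [-0.1, 0.2, -1.0]
width: 54.1
```

Call:
{"name": "send_rows", "arguments": {"rows": [[0, 0, 0.002, 0, -1], [0, 0, 0.002, 0, -1], [0, 0, 0.002, 0, -1], [0, 0, 0, 0, -1]]}}

```text
t: 35.35
ee_pos: [540.3, -253.3, 269.3]
orientation: [-1.964, -2.451, 0.0]
ft_force: [-0.7, -0.1, -0.6]
width: 53.6
```

Call:
{"name": "send_rows", "arguments": {"rows": [[0, 0, 0.001, 0, -1], [0, 0, 0.001, 0, -1], [0, 0, 0, 0, -1]]}}

```text
t: 35.65
ee_pos: [540.4, -253.4, 267.6]
orientation: [-1.964, -2.452, 0.0]
ft_force: [0.2, 0.3, -1.1]
width: 53.7
```

Call:
{"name": "send_rows", "arguments": {"rows": [[0, 0, 0.001, 0, -1], [0, 0, 0, 0, -1]]}}

```text
t: 35.85
ee_pos: [540.5, -253.4, 267.0]
orientation: [1.964, 2.452, 0.0]
ft_force: [-1.0, 1.0, 1.8]
width: 53.8
```

Call:
{"name": "send_rows", "arguments": {"rows": [[0, 0, 0.001, 0, -1], [0, 0, 0, 0, -1]]}}

```text
t: 36.05
ee_pos: [540.6, -253.6, 267.0]
orientation: [1.963, 2.451, 0.0]
ft_force: [-3.6, 1.3, 9.7]
width: 53.8
```

Call:
{"name": "send_rows", "arguments": {"rows": [[0, 0, 0, 0.1, -1], [0, 0, 0, 0.1, -1], [0, 0, 0, 0.1, -1], [0, 0, 0, 0, -1]]}}

```text
t: 36.45
ee_pos: [541.0, -253.9, 267.0]
orientation: [2.31, 2.126, 0.001]
ft_force: [-0.7, 0.5, 6.7]
width: 54.1
```

Call:
{"name": "send_rows", "arguments": {"rows": [[0, 0, 0, 0.12, -1], [0, 0, 0, 0.12, -1], [0, 0, 0, 0.12, -1], [0, 0, 0, 0.12, -1]]}}

```text
t: 36.85
ee_pos: [541.2, -254.0, 267.0]
orientation: [2.75, 1.513, 0.002]
ft_force: [-0.6, -0.8, 7.2]
width: 53.5
```

Call:
{"name": "send_rows", "arguments": {"rows": [[0, 0, 0, 0.12, -1], [0, 0, 0, 0.12, -1], [0, 0, 0, 0.12, -1], [0, 0, 0, 0.1, -1], [0, 0, 0, 0, -1]]}}

```text
t: 37.35
ee_pos: [541.2, -254.0, 267.0]
orientation: [3.022, 0.849, 0.003]
ft_force: [-0.5, -0.8, 5.9]
width: 53.7
```

```bash
python3 - <<'E'
from h import *
w,o=shot("w24"); print(toolyaw(o),o["moment"])
funnel(w,o,238)
E
```

```text
t 37.4 [ 541.2 -253.9  267. ] [3.021e+00 8.530e-01 3.000e-03] [-1.  -0.3  7. ] 53.9 q6 0.562
31.521447163950953 [-0.13797308  0.04806152  0.00633363]
5106 z 237.6 tilt 0.45 dir 164.0 ctr [ 540.67 -254.06] [55.1 68.1]
[328.9 284.5] 33 [ 561.  -273.6  238. ] ang -43.6 28.1
```

Call:
{"name": "send_rows", "arguments": {"rows": [[0, 0, 0, 0.03, -1], [0, 0, 0, 0.03, -1], [0, 0, 0, 0, -1]]}}

```text
t: 37.7
ee_pos: [541.1, -253.9, 267.0]
orientation: [3.046, 0.762, 0.003]
ft_force: [-1.2, -0.7, 6.5]
width: 53.9
```

```bash
python3 - <<'E'
from h import *
o=telemetry.get_obs(); print(toolyaw(o),o["moment"],o["ft_force"])
E
```

```text
28.081205478380028 [-0.06738052  0.28383361  0.0955206 ] [-1.2478394  -0.6994935   6.45266255]
```

Call:
{"name": "send_rows", "arguments": {"rows": [[0, 0, 0, 0.03, -1], [0, 0, 0, 0.03, -1], [0, 0, 0, 0, -1]]}}

```text
t: 38.0
ee_pos: [540.8, -253.5, 267.0]
orientation: [3.069, 0.67, 0.002]
ft_force: [-1.6, 0.7, 8.6]
width: 53.9
```

```bash
python3 - <<'E'
from h import *
w,o=shot("w25"); print(toolyaw(o),o["moment"])
funnel(w,o,238)
E
```

```text
t 38.05 [ 540.8 -253.5  267. ] [3.068e+00 6.710e-01 2.000e-03] [-1.5  0.7  9.1] 53.9 q6 0.682
24.686371152515076 [0.37701744 0.51322269 0.05332438]
5116 z 237.5 tilt 0.39 dir 164.0 ctr [ 540.81 -254.64] [55.2 67.6]
[328.9 284.5] 33 [ 558.2 -275.1  238.1] ang -49.37 26.8
```

View pics/w25.png

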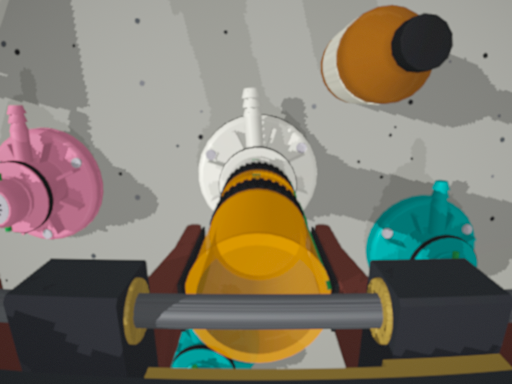

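Call:
{"name": "send_rows", "arguments": {"rows": [[0, 0, 0, 0.03, -1], [0, 0, 0, 0, -1]]}}

```text
t: 38.25
ee_pos: [540.8, -253.4, 267.0]
orientation: [3.078, 0.625, 0.002]
ft_force: [-1.8, 1.2, 8.6]
width: 53.6
```

```bash
python3 - <<'E'
from h import *
w,o=shot("w26"); print(toolyaw(o),o["moment"],o["joint_torque"][5])
funnel(w,o,238)
E
```

```text
t 38.3 [ 540.8 -253.4  267. ] [3.078e+00 6.260e-01 2.000e-03] [-0.8  1.6  8.4] 53.6 q6 0.711
22.99763683737814 [0.47002203 0.49750172 0.35682946] 0.4236278962343931
5116 z 237.5 tilt 0.39 dir 176.0 ctr [ 541.01 -254.03] [54.5 67.5]
[328.9 284.5] 33 [ 557.6 -275.7  237.8] ang -52.11 27.1
```

Call:
{"name": "send_rows", "arguments": {"rows": [[0, 0, 0, 0, 1], [0, 0, 0, 0, 1], [0, 0, 0, 0, 1], [0, 0, 0, 0, 1], [0, 0, 0, 0, 1]]}}

```text
t: 38.8
ee_pos: [540.4, -253.4, 265.5]
orientation: [-3.079, -0.625, 0.0]
ft_force: [-0.1, -1.8, -0.1]
width: 87.1
```

Call:
{"name": "send_rows", "arguments": {"rows": [[0, 0, -0.02, 0, 1], [0, 0, -0.04, 0, 1], [0, 0, -0.04, 0, 1], [0, 0, 0, 0, 1], [0, 0, 0, 0, 1]]}}

```text
t: 39.3
ee_pos: [540.6, -253.5, 366.5]
orientation: [3.078, 0.625, 0.002]
ft_force: [0.8, -1.0, -1.2]
width: 87.7
```

```bash
python3 - <<'E'
from h import *
w,o=shot("w27",1.5); print(toolyaw(o))
C=funnel(w,o,238)
# stage pin / marks: list green blobs with cloud
col=w["color"].astype(int); g=(col[...,1]>col[...,2]+15)&(col[...,1]>col[...,0]+15)
k,l,st,ce=cv2.connectedComponentsWithStats(g.astype(np.uint8))
for j in range(1,k):
    p=np.nanmedian(C[l==j],0); q=p[:2]-[540.8,-253.8]
    if st[j,4]>3 and np.hypot(*q)<45: print(ce[j].round(1),st[j,4],p.round(1),np.degrees(np.arctan2(q[1],q[0])).round(1),np.hypot(*q).round(1))
s=get_image("scene"); crop(s["color"],150,60,260,220,3.6,"s27.png")
E
```

```text
t 39.35 [ 540.1 -253.2  365.1] [-3.078e+00 -6.250e-01  1.000e-03] [-0.4  0.7  0.3] 88.0 q6 0.712
22.962038996615707
1794 z 237.7 tilt 0.38 dir -153.0 ctr [ 540.42 -254.25] [55.1 55.5]
[297.2 202.1] 11 [ 558.9 -274.2  238.2] ang -46.6 27.3
[218.7 229.3] 13 [ 521.6 -234.6  237.6] ang 132.65 27.2
[282.9 166.1] 12 [ 561.2 -272.2  118. ] -42.1 27.4
[288.3 178.1] 9 [ 560.4 -273.6  170.3] -45.3 27.9
[297.2 202.1] 11 [ 558.9 -274.2  238.2] -48.4 27.3
[218.7 229.3] 13 [ 521.6 -234.6  237.6] 135.1 27.2
```

View pics/w27.png

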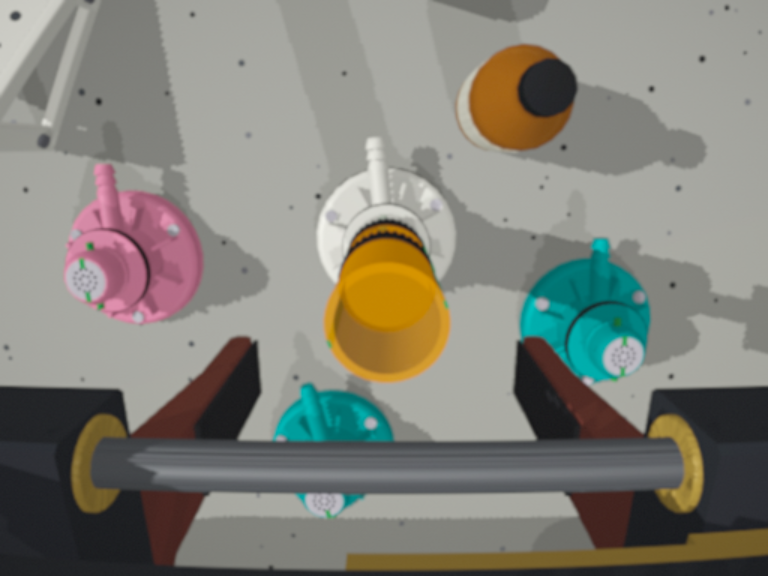

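View pics/s27.png

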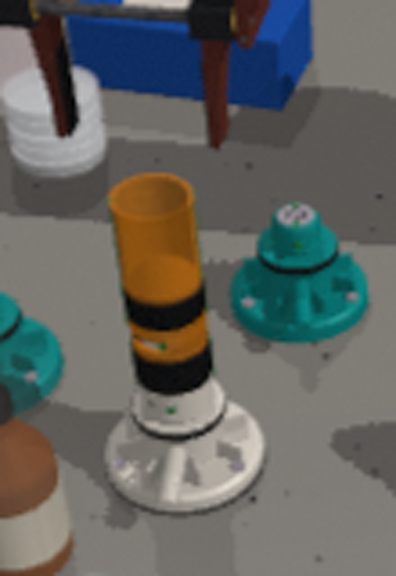

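```bash
python3 - <<'E'
from h import *
for n in ("w11","w27"):
    w=np.load(n+".npy",allow_pickle=True).item(); C=cloud(w)
    col=w["color"].astype(int); g=(col[...,1]>col[...,2]+15)&(col[...,1]>col[...,0]+15)
    k,l,st,ce=cv2.connectedComponentsWithStats(g.astype(np.uint8))
    for j in range(1,k):
        q=onplane(w,[ce[j]],118)[0][:2]-[540.6,-253.9]
        if st[j,4]>3 and 20<np.hypot(*q)<36: print(n,ce[j].round(1),st[j],np.nanmedian(C[l==j],0).round(1),"@118",np.degrees(np.arctan2(q[1],q[0])).round(1),np.hypot(*q).round(1))
w=np.load("w27.npy",allow_pickle=True).item(); crop(w["color"],200,90,310,260,4.5*0.75,"w27c.png")
t=get_image("top"); a=cloud(t)
cv2.imwrite("pics/t2.png",t["color"])
E
```

```text
w11 [254.  175.6] [249 170  11  12 114] [ 561.5 -242.6  133.5] @118 28.9 20.9
w11 [291.4 191.5] [290 187   4   9  27] [ 559.9 -273.5  117.5] @118 -44.6 27.6
w11 [220.7 214.1] [219 210   5   8  28] [ 521.9 -234.5  117.6] @118 133.4 26.9
w11 [256.7 238.4] [253 229   9  19 126] [ 526.5 -261.9  145.4] @118 -152.1 27.4
w27 [282.9 166.1] [282 164   3   5  12] [ 561.2 -272.2  118. ] @118 -44.1 27.5
w27 [288.3 178.1] [287 175   3   7   9] [ 560.4 -273.6  170.3] @118 -69.6 31.0
```

View pics/w27c.png

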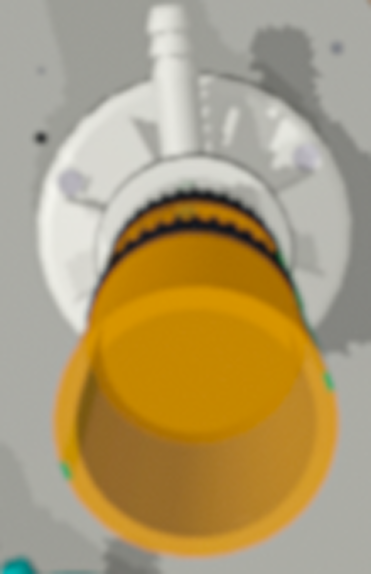

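View pics/t2.png

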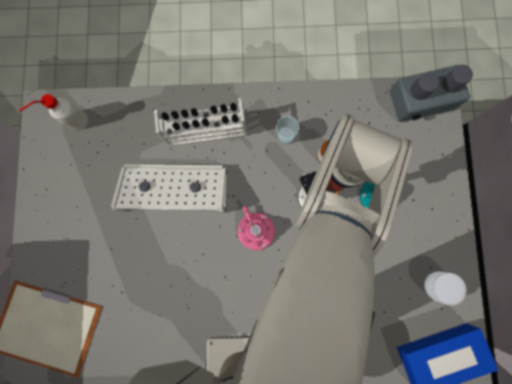

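```bash
python3 - <<'E'
from h import *
o=telemetry.get_obs(); print(o["qvel"].round(3),o["ft_force"].round(1))
print(ctrl.close_job())
E
```

```text
[ 0.     0.006  0.001  0.     0.001 -0.   ] [-0.4  0.6 -0.1]
the job is handed in; nothing more can be done
None
```

The filtration unit is assembled, and I handed the job in at about 39 s. The filter stage is locked on the white base and the amber funnel is locked on the stage. Each part came off the rack leaning 25°, so I stood it upright on the bench first. Then I gripped it again, lowered it over the pins without catching, and turned it about 75° clockwise to its stop.

Last checks:
- **Stage:** its top is at 146 mm with the axis within about 0.5 mm of the base. Its pins point along 28.4–28.8°, against about 29° for the base pins.
- **Funnel:** its rim is at 238 mm, tilted about 0.4°, and it is centred within about 0.5 mm. Its x axis is at about 28.3°.
- **Surroundings:** in the last top picture the tube rack and beaker have not moved. The arm hides most of the bottle there, but the wrist picture shows it standing with no sign of contact. The gripper is open, about 45 mm above the rim.

Two readings disagreed:
- **Funnel while gripped:** at the stop it seemed to be at about 24°, but read 28.3° once released. I put that down to give in the grip.
- **Stage grip mark:** after the funnel was locked, the green mark on the stage's grip read about 2° off the angle expected from the pins. It had moved only 0.5° since before the funnel was fitted, so I took the stage as still locked.

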